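Swap spacer sleeves for a gear under the sprung hood

ROBOT

A 6-joint arm with a two-finger parallel gripper is mounted at the origin on the work surface. World frame = base frame: x ahead of the robot, y to its left, z up, the work surface at z = 0. Lengths are in mm, angles in rad, forces in N, time in s.
With the tool pointing down it reaches from about 275 to 775 mm from the base axis. Payload 14.6 kg.
Tool frame: the origin (TCP) lies midway between the tips of the shut fingers; the grasp point (between the pads) lies 19 mm behind it; z points along the fingers, y is the direction in which the jaws open and shut (so a half turn about z gives the same grasp; the last joint's range is limited). The gripper opens to 85 mm and grips with 20 to 120 N. Pads are 22 mm wide; open, the fingers measure 114 mm over their backs; the gripper's body (76 mm by 85 mm) begins 54 mm behind the grasp point. The pads swing forward as they close: fully open they stand 13 mm farther back than shut.
Start: joints at [-1.418, 0.263, -0.048, 1.259, 0, 1.415], TCP at [159.049, -500.331, 199.378] pointing down, gripper open.
Joint ranges: [-2.65, 2.65], [-0.89, 1.7], [-1.18, 1.37], [-2.13, 2.11], [-1.35, 1.29], [-3.14, 3.14]. Speed limits (rad/s): [1.89, 1.89, 2.57, 2.79, 3.14, 3.14].

INTERFACE

Orientations are given as a unit quaternion [w, x, y, z].
In Python, from station import manip, viewer gives the robot as it stands.
- The arm moves only by the tool jog_arm, never from a script. Its argument "moves" is a list of rows, each a list of 5 numbers: the closure, from -1 (fully open) to 1 (shut), then the shift along the tool's x, y, z in m, then the turn about the tool's z in degrees. In form: [[fingers, x, y, z, twist], ...]. A call has 1 to 12 rows; each row is the pose to reach, as a shift and turn from the pose measured when the call began, along the tool's axes at that moment; what a row does not reach only later rows make up. A row lasts 1/10 s, in which the tool goes at most 50 mm and 8.59 degrees, less where a joint would pass 70% of its speed; a pose out of reach is approached as far as the arm can. A call with a gripper value outside its range is refused whole. The fingers move at their own pace and stop on an object; "newtons" is the grip in N (left out, the last holds). Time passes only in rows, so rows that repeat a pose let the fingers close. It gives the time, the measured TCP pose, the force and the opening at its end, in the units of the state.
- manip.sense(): the state, without advancing time (a new reading comes with each control period).
- viewer.capture(name): name is "scene" or "top" or "wrist"; returns a dict with "pixels" (420x560x3 uint8, blue, green, red), "depth" (420x560 float32, mm along the optical axis (not along the pixel's ray), 0 where there is no reading), "camera_matrix" (3x3 intrinsics, pixels), "position" and "orientation" of the camera in the world. Camera axes: x right, y down, z forward; pixel columns grow to the right and rows downward; lengths in mm; the calibration is good to about 2 mm. A picture is of the moment at which its call begins.
- manip.sign_off(): hands the job in, once; it reports no verdict.
The state is a dict: "t": time; "joint_positions": joint angles; "qvel": joint speeds; "tau": joint torques, N m; "eef_pos": TCP position; "orientation": TCP orientation; "contact_force": force on the tool from outside, world axes, zero at the start; "torque": the same for the moment, N m; "gripper_width": finger opening in mm.
Only numpy, scipy, OpenCV 4.12 (cv2) and the standard library are available. Lean on these libraries where they do the work, as an engineer would, in place of code of your own. Each camera call takes 0.05 s, during which the arm holds its last target. There are 200 camera calls.

TASK

Press the latch paddle of the parts tray and keep clear while the clear hood springs fully open by itself. Take every spacer sleeve out of the tray and slide them all over the upright spindle, stacked right down on each other and on the hub; put the loose gear wheel flat in the tray in their place, and push the hood shut until the latch holds it. Leave the other things on the bench where they are.

Things in the scene. Friction and masses are not known exactly. Their poses are not given: they have to be found in the camera images.
- tray: Fixed low parts tray: grey base plate 310 x 350 x 10 mm. Origin: under the middle of the parts area, at bench height; z up, x and y along its sides. The tray floor is 10 mm above the origin; a lip 5 mm high above the floor surrounds the parts area (270 in x by 220 in y, centred on the origin). The hood's hinge line is on the tray's +y side (at y = +120, along tray x), the latch on its -y side.
- hood (a joint): Hinge of the clear hood, rad: 0 = shut and latched, 1.70 = fully open (roof upright, leaning a little outward beyond the tray's +y side); lower stop -0.02. A spring swings it open within about 1 s once the latch lets go and holds it open. To shut, push the roof over and down (2 to 5 N, some 10 N over the last 15 mm at the free edge) to the lower stop so that the latch snaps; else it springs open.
- hood_shell: The hood: clear panels in a thin aluminium frame, 282 (x) x 235 (y) x 60 mm (z) high. Origin on the hinge line, in the middle of its length; axes parallel to the tray's when shut. In this frame the flat roof's outer face is at z = +60 mm and spans y = -235 to 0 and x = -141 to 141; the side walls hang from it. Opening turns it about -x (its -y edge rises). Lock roller (6 mm across) on the front wall at y = -242, z = 47 mm.
- hood_hinge (a point): Point on the hood's hinge line (tray x = 0, y = +120, z = 16 mm), middle of its length.
- hood_edge (a point): Middle of the hood's free upper edge (hood_shell frame: 0, -235, 60 mm), above the latch when shut.
- latch (a joint): Rocker latch at the tray's -y side, rad: 0 = at rest (hooked over the hood's lock roller), 0.35 = paddle fully down. Spring-returned; lets the hood go at about 0.15 to 0.2. Its steel nose (40 mm wide in x) stands just in front of the shut hood, up to 6 mm above the roof; do not block it when shutting. The hood snaps in under its slanted nose when pushed shut.
- latch_press (a point): Point to press, straight down: on top of the latch's black ribbed paddle (52 mm in x by 62 mm), 188 mm from the tray's origin to tray -y and 48 mm above the bench at rest. It sinks about 20 mm; takes 3 to 5 N at this point.
- fixture: Fixed blue holding block 140 x 140 x 25 mm with a steel hub (84 mm across, top at 35 mm) and an upright dark steel spindle 28 mm in diameter on it. Origin under its middle, at bench height.
- seat (a point): Foot of the spindle, on its axis, on the hub's top face (35 mm above the bench): the lowest sleeve's underside rests here.
- spindle_top (a point): Top end of the spindle on its axis, 116 mm above seat; its top 10 mm taper from 28 to 18 mm diameter. It comes up through a gripped sleeve's bore towards the gripper's palm; a sleeve let go on the spindle slides down by itself.
- gear: Loose dark steel gear wheel lying flat on the bench: toothed disc 80 mm across and 20 mm thick with a round steel hub 32 mm across standing 28 mm above the disc (48 mm high in all), about 0.5 kg; solid, no bore. Origin: centre of its underside, z up.
- sleeve0: Plain aluminium spacer sleeve: 60 mm outside, 34 mm bore, 36 mm high, about 0.2 kg; stands with its axis upright on the tray floor. Origin: centre of its underside, z along its axis. Two or three of the four are there.
- sleeve1: Plain aluminium spacer sleeve: 60 mm outside, 34 mm bore, 36 mm high, about 0.2 kg; stands with its axis upright on the tray floor. Origin: centre of its underside, z along its axis. Two or three of the four are there.
- sleeve2: Plain aluminium spacer sleeve: 60 mm outside, 34 mm bore, 36 mm high, about 0.2 kg; stands with its axis upright on the tray floor. Origin: centre of its underside, z along its axis. Two or three of the four are there.
- sleeve3: Plain aluminium spacer sleeve: 60 mm outside, 34 mm bore, 36 mm high, about 0.2 kg; stands with its axis upright on the tray floor. Origin: centre of its underside, z along its axis. Two or three of the four are there.
- screwdriver: Bystander, leave alone: screwdriver with black handle, 200 mm, lying.
- wrench: Bystander, leave alone: open-ended steel wrench, 180 mm, lying.
- hammer: Bystander, leave alone: hammer with wooden handle, 260 mm, lying.
- grease_tin: Bystander, leave alone: plain tin with a white lid, 72 mm across, 60 mm high.
- oil_jar: Bystander, leave alone: amber jar with a black cap, 56 mm across, 90 mm high.
- spray_can: Bystander, leave alone: grey can with a white cap, 60 mm across, 170 mm high.
There are look-alikes about, which are no part of the job. Leave any blue or yellow look-alike of the gear alone.

How it is judged (in metres and radians):
On the way:
1. the latch is released and the hood has sprung fully open, the robot not touching it (value of joint hood above 1.5 rad and not (contact force between any of the fingers, the arm and hood_shell above 0.5 N)), for 0.2 s.
At the end, for the whole second after the job is handed in: Every sleeve present is on the spindle (axis within 7 mm, tilt under 0.08 rad), at rest and stacked down (underside at most 79 mm above the hub); the gear lies flat on the tray floor (within 103 mm of its origin in x, 80 mm in y); hood shut (below 0.03 rad) and latched (below 0.06 rad) (horizontal distance between each of sleeve0, sleeve1, sleeve2, sleeve3 and seat below 0.007 m and z of sleeve0 in the frame of seat between -0.004 and 0.079 m and angle between each of sleeve0, sleeve1, sleeve2, sleeve3's own z axis and vertical below 0.08 rad and linear speed of each of sleeve0, sleeve1, sleeve2, sleeve3, gear below 0.02 m/s and z of sleeve1 in the frame of seat between -0.004 and 0.079 m and z of sleeve2 in the frame of seat between -0.004 and 0.079 m and z of sleeve3 in the frame of seat between -0.004 and 0.079 m and x of gear in the frame of tray between -0.103 and 0.103 m and y of gear in the frame of tray between -0.08 and 0.085 m and z of gear in the frame of tray between 0.005 and 0.014 m and angle between gear's own z axis and vertical below 0.1 rad and value of joint hood below 0.03 rad and value of joint latch below 0.06 rad); the robot touches nothing.
It fails at once if the robot touches the hood while it is springing open (faster than 1.2 rad/s) (value of joint hood between 0.08 and 1.5 rad and velocity of joint hood above 1.2 rad/s and contact force between any of the fingers, the arm and hood_shell above 2 N).
It fails at once if a bystander is moved more than 40 mm (distance of any of screwdriver, wrench, hammer, grease_tin, oil_jar, spray_can from where it was at the start of the episode above 0.04 m).
Of sleeve0, sleeve1, sleeve2, sleeve3 only 2 to 3 are there at a start; the rules pass over those that are not, and their reading is None.
At some moment in a run one of sleeve0, sleeve1, sleeve2, sleeve3, gear may be knocked a few centimetres aside while the robot is not near it.
It also fails if it takes over 208 s, if anything falls off the work surface, if the arm or the gripper's body presses on something with over 40 N, if the wrist force passes 120 N, or if a joint passes its speed limit or range.

## Working session

There is one attempt and no reset: what is moved stays moved. The work goes in short steps, Python scripts to look and compute and a tool call to move; the robot and the scene stay as the last step left them, time stands still between calls to the robot, and variables do not carry over. Pictures are saved under pics/ and viewed, about 12 in all and at most 16, crops included, and the job is handed in when it is done.

Besides the shell and the picture viewer there is one more tool, called after ">>>" by a JSON object that holds its "op" and its "data", one argument or row to a line. jog_arm: Moves the arm, as the interface text tells. Its arguments: {"type":"object","properties":{"moves":{"type":"array"},"newtons":{"type":"number"}},"required":["moves"]}

```bash
ls; mkdir -p pics; cat > h.py <<'E'
import numpy as np, cv2
from scipy.spatial.transform import Rotation as R
from station import manip, viewer
def cap(n,save=None):
    c=viewer.capture(n)
    if save: cv2.imwrite('pics/'+save+'.png',c['pixels'])
    return c
def rot(q): return R.from_quat([q[1],q[2],q[3],q[0]]).as_matrix()
def cloud(c):
    K=np.array(c['camera_matrix']);d=c['depth'];v,u=np.indices(d.shape)
    p=np.stack([(u-K[0,2])/K[0,0]*d,(v-K[1,2])/K[1,1]*d,d],-1)
    w=p@rot(c['orientation']).T+np.array(c['position']); w[d==0]=np.nan
    return w
def rel(target,tool=None):
    s=manip.sense(); return rot(s['orientation']).T@(np.array(target)-np.array(s['eef_pos']))
E
python3 - <<'E'
from h import *
print(manip.sense())
for n in('top','scene'):
    c=cap(n,n+'0'); print(n,c['position'],c['orientation'],c['camera_matrix'])
    np.save(n+'0.npy',cloud(c))
E
```

```text
pics
{'t': 0.0, 'joint_positions': array([-1.41829723e+00,  2.63534698e-01, -4.89538191e-02,  1.25937571e+00,
       -7.24631713e-07,  1.41550264e+00]), 'qvel': array([-0.00127726,  0.0012167 ,  0.00034532,  0.00018242,  0.00135611,
        0.00035069]), 'tau': array([ 8.67585368e-04, -6.37621880e+01,  3.84561181e+01,  1.35771945e-02,
        1.19998100e-05,  1.90481512e-05]), 'eef_pos': array([ 159.00276064, -500.02199949,  198.91280778]), 'orientation': array([-5.33950004e-04,  9.88181164e-01,  1.53289602e-01,  3.83769923e-07]), 'contact_force': array([ 0.36260653, -0.58221802,  0.80072939]), 'torque': array([ 0.00732642, -0.02408601, -0.00440771]), 'gripper_width': 85.24224225125765}
top [ 370.31301115  -58.01232752 1240.74019786] [ 0.03729763 -0.70204585  0.7095996  -0.04699915] [[514.75465757   0.         284.02821146]
 [  0.         514.75465757 214.18022594]
 [  0.           0.           1.        ]]
scene [873.19325336 657.08920048 718.76944655] [-0.10314939  0.21666975  0.86720451 -0.43631497] [[415.03529709   0.         275.68898268]
 [  0.         415.03529709 211.57274197]
 [  0.           0.           1.        ]]
```

View pics/top0.png

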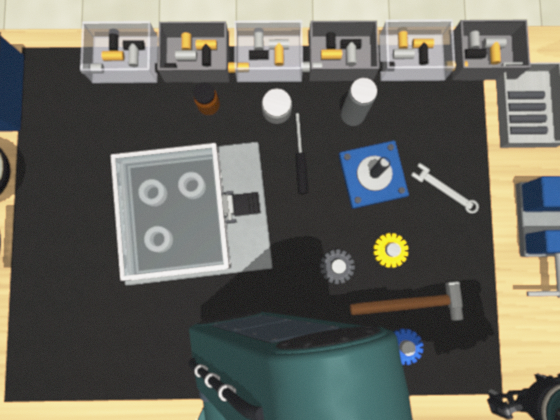

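View pics/scene0.png

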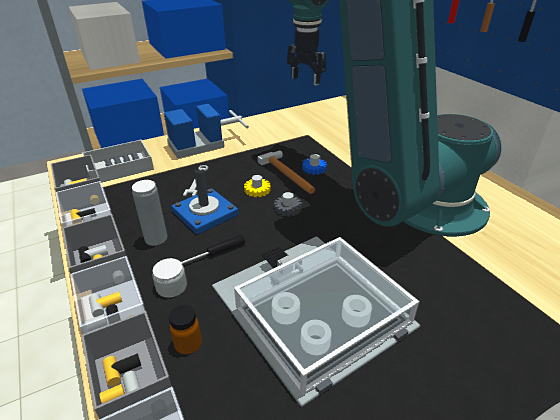

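Top view: hood and three sleeves (152,192), (191,185), (158,238), latch paddle (245,205). The spindle block is at (375,174) and the grey gear at (339,267). Yellow and blue look-alikes are at (391,250) and (408,348).

```bash
python3 - <<'E'
from h import *
w=np.load('top0.npy'); im=cv2.imread('pics/top0.png')
for n,(u,v) in dict(s0=(152,192),s0rim=(143,192),s1rim=(183,185),s2rim=(149,238),pad=(245,205),hubg=(340,267),gd=(328,270),blk=(350,170),base=(255,160),spt=(381,166),lid=(277,105)).items(): print(n,(u,v),w[v,u].round(1))
# blue block
hsv=cv2.cvtColor(im,cv2.COLOR_BGR2HSV)
m=((hsv[...,0]>95)&(hsv[...,0]<125)&(hsv[...,1]>120)).astype(np.uint8); m[:130]=0;m[220:]=0;m[:,:330]=0;m[:,420:]=0
print('block',cv2.minAreaRect(np.argwhere(m)[:,::-1].astype(np.float32)))
X=w[m>0]; X=X[abs(X[:,2]-25)<6]; print(len(X),cv2.minAreaRect(X[:,:2].astype(np.float32)))
def reg(u0,u1,v0,v1,z0,z1):
    q=w[v0:v1,u0:u1].reshape(-1,3); q=q[(q[:,2]>z0)&(q[:,2]<z1)]; return q
def show(n,q): print(n,len(q),q.mean(0).round(1), [np.round(a,1) for a in cv2.minAreaRect(q[:,:2].astype(np.float32))],cv2.minEnclosingCircle(q[:,:2].astype(np.float32)))
show('gearhub',reg(315,365,245,290,40,60)); show('geardisc',reg(315,365,245,290,12,60))
show('sp hub',reg(340,410,140,210,31,39)); show('spindle',reg(340,410,130,215,60,170)); show('sptop',reg(340,410,130,215,141,170))
for n,a in dict(s0=(132,172,172,212),s1=(172,212,165,205),s2=(138,178,218,258)).items(): show(n,reg(*a,40,52))
show('paddle',reg(225,270,185,225,35,60)); show('tray',reg(95,290,130,300,3,16)); show('roof',reg(95,290,130,300,65,85))
E
```

```text
s0 (152, 192) [563.8 226.   76. ]
s0rim (143, 192) [564.4 247.1  73.9]
s1rim (183, 185) [579.2 155.5  76.9]
s2rim (149, 238) [458.7 231.   75.2]
pad (245, 205) [536.   15.8  45.9]
hubg (340, 267) [ 389.1 -202.8   50. ]
gd (328, 270) [ 382.8 -177.7   22.3]
blk (350, 170) [ 621.1 -235.4   26.8]
base (255, 160) [652.2  -6.4   6.8]
spt (381, 166) [ 603.9 -284.8  149.9]
lid (277, 105) [773.8 -61.4  56.3]
block ((373.2413024902344, 173.92210388183594), (59.237831115722656, 59.1600456237793), 76.50426483154297)
2078 ((611.7158203125, -293.3441162109375), (140.29672241210938, 141.07327270507812), 11.69774341583252)
gearhub 151 [ 390.6 -200.1   48.6] [array([ 390.3, -199.8]), array([30., 30.]), np.float64(88.5)] ((390.4957275390625, -200.5275115966797), 15.77919864654541)
geardisc 802 [ 390.4 -199.7   25.7] [array([ 391. , -200.5]), array([78.3, 77.8]), np.float64(88.9)] ((390.7610778808594, -200.69064331054688), 40.28844451904297)
sp hub 736 [ 608.7 -291.9   34.9] [array([ 608.8, -292.5]), array([127.2, 129. ]), np.float64(12.5)] ((609.9732666015625, -297.64971923828125), 86.92681884765625)

[... 425 characters left out ...]
nan] [array([0., 0.]), array([0., 0.]), np.float64(0.0)] ((0.0, 0.0), 0.0)
s2 0 [nan nan nan] [array([0., 0.]), array([0., 0.]), np.float64(0.0)] ((0.0, 0.0), 0.0)
paddle 591 [537.8  13.1  47.7] [array([531.7,  19.3]), array([78.9, 74.1]), np.float64(86.1)] ((531.7037353515625, 23.143571853637695), 51.155208587646484)
tray 6773 [514.9  59.1   8.3] [array([524.5, 150.2]), array([476.6, 412.1]), np.float64(89.3)] ((525.9950561523438, 149.3000030517578), 313.3530578613281)
roof 13588 [518.7 184.6  76.4] [array([522.1, 175. ]), array([289. , 265.5]), np.float64(6.0)] ((520.444091796875, 187.0652618408203), 186.4635009765625)<stdin>:11: RuntimeWarning: Mean of empty slice.
  ret = um.true_divide(
```

```bash
python3 - <<'E'
from h import *
print(rel([537,3,130]),rel([537,3,60]))
E
```

```text
[ 512.62090792 -364.86762154   69.38554733] [ 512.6110302  -364.80487756  139.38551852]
```

>>> {"op": "jog_arm", "data": {
  "moves": [
    [1, 0.51, -0.365, 0, 0],
    [1, 0.51, -0.365, 0, 0],
    [1, 0.51, -0.365, 0, 0],
    [1, 0.51, -0.365, 0, 0],
    [1, 0.51, -0.365, 0, 0],
    [1, 0.51, -0.365, 0, 0],
    [1, 0.51, -0.365, 0, 0],
    [1, 0.51, -0.365, 0, 0],
    [1, 0.51, -0.365, 0, 0],
    [1, 0.51, -0.365, 0, 0],
    [1, 0.51, -0.365, 0, 0],
    [1, 0.51, -0.365, 0, 0]
  ],
  "newtons": 40
}}

```text
t: 1.3
eef_pos: [518.9, -17.5, 199.3]
orientation: [-0.0, 0.988, 0.153, -0.0]
contact_force: [-0.3, -1.1, 0.2]
gripper_width: 0.1
```

>>> {"op": "jog_arm", "data": {
  "moves": [
    [1, 0.023, -0.014, 0.02, 0],
    [1, 0.023, -0.014, 0.06, 0],
    [1, 0.023, -0.014, 0.1, 0],
    [1, 0.023, -0.014, 0.13, 0],
    [1, 0.023, -0.014, 0.142, 0],
    [1, 0.023, -0.014, 0.142, 0],
    [1, 0.023, -0.014, 0.142, 0]
  ]
}}

```text
t: 2.0
eef_pos: [536.6, 2.9, 57.7]
orientation: [-0.0, 0.988, 0.153, -0.0]
contact_force: [-0.1, -0.6, 0.4]
gripper_width: -0.3
```

```bash
python3 - <<'E'
from h import *
c=cap('scene','s1'); print(manip.sense()['eef_pos'])
E
```

```text
[536.99396942   2.87506754  58.08529341]
```

View pics/s1.png

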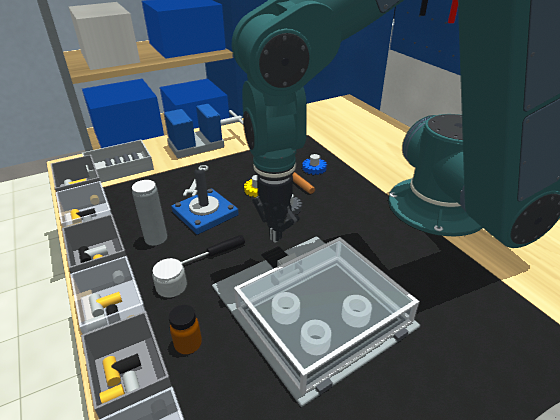

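The fingertips (275,238) are over the paddle, with the wrist clear of the hood's swing. I'll press now.

>>> {"op": "jog_arm", "data": {
  "moves": [
    [1, 0, 0, 0.01, 0],
    [1, 0, 0, 0.018, 0],
    [1, 0, 0, 0.022, 0],
    [1, 0, 0, 0.026, 0],
    [1, 0, 0, 0.028, 0],
    [1, 0, 0, 0.028, 0],
    [1, 0, 0, 0.028, 0],
    [1, 0, 0, 0.028, 0],
    [1, 0, 0, 0.028, 0],
    [1, 0, 0, 0.028, 0]
  ]
}}

```text
t: 3.05
eef_pos: [537.1, 2.9, 30.2]
orientation: [-0.0, 0.988, 0.153, 0.001]
contact_force: [-0.4, 0.4, -0.2]
gripper_width: -0.1
```

>>> {"op": "jog_arm", "data": {
  "moves": [
    [1, 0, 0, 0, 0],
    [1, 0, 0, 0, 0],
    [1, 0, 0, 0, 0],
    [1, 0, 0, 0, 0],
    [1, 0, 0, 0, 0],
    [1, 0, 0, 0, 0],
    [1, 0, 0, 0, 0]
  ]
}}

```text
t: 3.75
eef_pos: [537.1, 2.9, 30.2]
orientation: [-0.0, 0.988, 0.153, 0.001]
contact_force: [0.6, -0.7, -0.6]
gripper_width: 0.1
```

```bash
cat >> h.py <<'E'
def circ(pts,r):
    """fit centre of a disc/ring of outer radius r: min enclosing circle after trimming"""
    return cv2.minEnclosingCircle(pts[:,:2].astype(np.float32))
E
python3 - <<'E'
from h import *
c=cap('top','t2'); w=cloud(c); np.save('t2.npy',w)
q=w.reshape(-1,3); 
m=((w[...,2]>40)&(w[...,2]<53)&(w[...,0]>400)&(w[...,0]<640)&(w[...,1]>80)&(w[...,1]<300)).astype(np.uint8)
n,l,st,ce=cv2.connectedComponentsWithStats(m)
for i in range(1,n):
    if st[i,4]>40:
        p=w[l==i]; print(st[i],p.mean(0).round(1),cv2.minEnclosingCircle(p[:,:2].astype(np.float32)))
print('hood max z',np.nanmax(q[(q[:,1]>280)&(q[:,1]<480)&(q[:,0]<660)&(q[:,0]>380),2]), manip.sense()['contact_force'])
E
```

```text
hood max z 84.81390869267602 [-0.84961695 -0.54810032 -0.28204931]
```

View pics/t2.png

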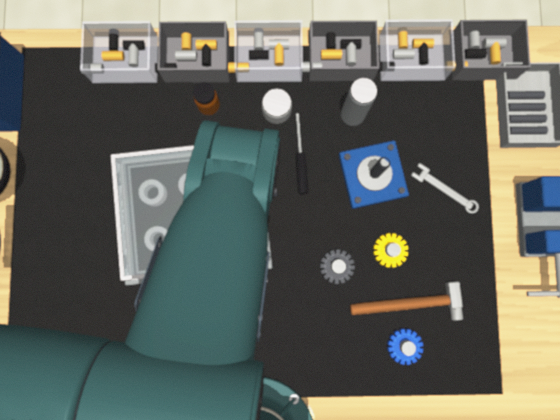

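```bash
python3 - <<'E'
from h import *
w=np.load('top0.npy')
for v in (199,205,211):
    for u in range(222,270,4): print(v,u,w[v,u].round(0))
im=cv2.imread('pics/top0.png'); cv2.imwrite('pics/c0.png',cv2.resize(im[175:235,205:285],None,fx=8,fy=8))
E
```

```text
199 222 [546.  66.  76.]
199 226 [545.  57.  84.]
199 230 [547.  49.  71.]
199 234 [550.  41.  47.]
199 238 [550.  32.  48.]
199 242 [550.  23.  49.]
199 246 [550.  13.  50.]
199 250 [550.   4.  47.]
199 254 [550.  -5.  43.]
199 258 [550. -15.  47.]
199 262 [555. -23.   8.]
199 266 [555. -33.   8.]
205 222 [532.  66.  75.]
205 226 [531.  56.  84.]
205 230 [533.  49.  67.]
205 234 [536.  41.  47.]
205 238 [536.  32.  48.]
205 242 [536.  23.  49.]
205 246 [535.  13.  52.]
205 250 [535.   4.  49.]
205 254 [536.  -5.  46.]
205 258 [535. -15.  49.]
205 262 [540. -23.  13.]
205 266 [542. -32.   1.]
211 222 [518.  66.  77.]
211 226 [518.  57.  81.]
211 230 [519.  49.  69.]
211 234 [522.  41.  47.]
211 238 [522.  32.  48.]
211 242 [522.  23.  44.]
211 246 [522.  14.  45.]
211 250 [522.   4.  47.]
211 254 [521.  -5.  50.]
211 258 [521. -15.  47.]
211 262 [526. -23.  11.]
211 266 [527. -32.   1.]
```

View pics/c0.png

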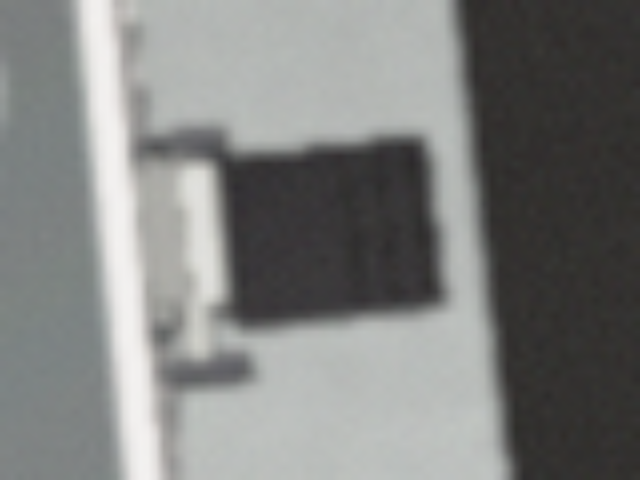

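```bash
python3 - <<'E'
from h import *
c=cap('scene'); a=c['pixels'][180:330,200:400]
cv2.imwrite('pics/s3.png',cv2.resize(a,None,fx=4,fy=4,interpolation=cv2.INTER_CUBIC)); s=manip.sense();print(s['contact_force'],s['eef_pos'],s['joint_positions'])
E
```

```text
[ 0.10154125 -0.25752167  0.44097528] [537.07281589   2.87821707  30.19418381] [-1.46903342e-01  3.91978338e-01 -3.42363222e-01  8.35728207e-01
  8.23997025e-04  2.68662862e+00]
```

View pics/s3.png

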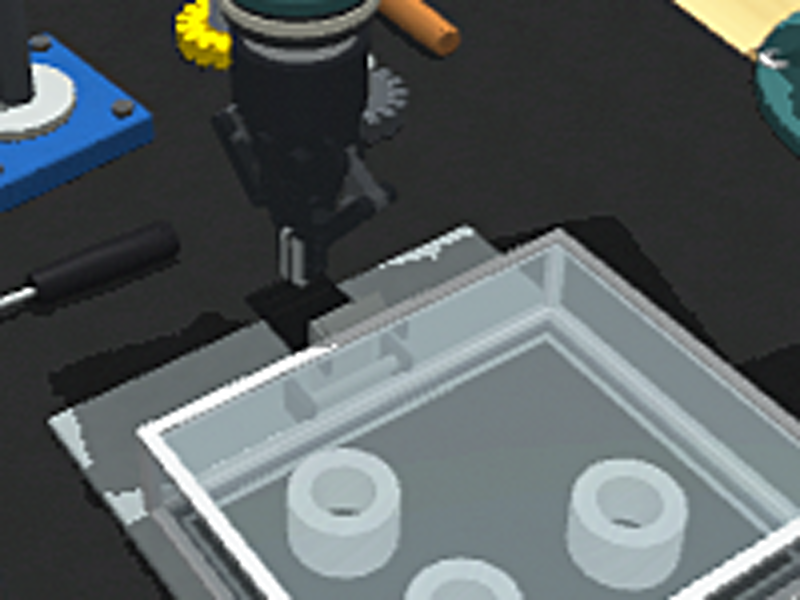

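```bash
python3 - <<'E'
from h import *
w0=np.load('scene0.npy'); c=cap('scene'); w=cloud(c)
for v in range(238,262,3):
    print(v,[tuple(w[v,u].round(0).astype(int)) if w[v,u,0]==w[v,u,0] else None for u in (268,272,276,280)],'before',tuple(w0[v,272].round(0)))
E
```

```text
238 [(np.int64(504), np.int64(-104), np.int64(0)), (np.int64(547), np.int64(6), np.int64(100)), (np.int64(544), np.int64(21), np.int64(110)), (np.int64(540), np.int64(32), np.int64(117))] before (np.float64(494.0), np.float64(-100.0), np.float64(-1.0))
241 [(np.int64(509), np.int64(-93), np.int64(0)), (np.int64(548), np.int64(7), np.int64(92)), (np.int64(542), np.int64(15), np.int64(95)), (np.int64(541), np.int64(33), np.int64(108))] before (np.float64(499.0), np.float64(-90.0), np.float64(-2.0))
244 [(np.int64(515), np.int64(-81), np.int64(1)), (np.int64(548), np.int64(7), np.int64(82)), (np.int64(542), np.int64(16), np.int64(87)), (np.int64(531), np.int64(16), np.int64(82))] before (np.float64(506.0), np.float64(-76.0), np.float64(2.0))
247 [(np.int64(519), np.int64(-75), np.int64(-3)), (np.int64(548), np.int64(7), np.int64(74)), (np.int64(541), np.int64(14), np.int64(76)), (np.int64(530), np.int64(13), np.int64(70))] before (np.float64(511.0), np.float64(-67.0), np.float64(0.0))
250 [(np.int64(526), np.int64(-60), np.int64(2)), (np.int64(539), np.int64(-11), np.int64(46)), (np.int
[... 184 characters left out ...]
nt64(47)), (np.int64(545), np.int64(0), np.int64(48)), (np.int64(537), np.int64(6), np.int64(49)), (np.int64(529), np.int64(10), np.int64(48))] before (np.float64(545.0), np.float64(-0.0), np.float64(47.0))
256 [(np.int64(558), np.int64(4), np.int64(47)), (np.int64(550), np.int64(9), np.int64(47)), (np.int64(540), np.int64(11), np.int64(45)), (np.int64(532), np.int64(16), np.int64(45))] before (np.float64(551.0), np.float64(12.0), np.float64(50.0))
259 [(np.int64(562), np.int64(12), np.int64(45)), (np.int64(554), np.int64(17), np.int64(46)), (np.int64(547), np.int64(25), np.int64(50)), (np.int64(555), np.int64(60), np.int64(82))] before (np.float64(555.0), np.float64(19.0), np.float64(48.0))
```

>>> {"op": "jog_arm", "data": {
  "moves": [
    [1, 0, 0, 0.003, 0],
    [1, 0, 0, 0.006, 0],
    [1, 0, 0, 0.006, 0]
  ]
}}

```text
t: 4.2
eef_pos: [536.8, 2.9, 23.7]
orientation: [-0.0, 0.988, 0.153, 0.0]
contact_force: [-0.2, -0.4, -0.1]
gripper_width: -0.2
```

>>> {"op": "jog_arm", "data": {
  "moves": [
    [1, 0, 0, 0.003, 0],
    [1, 0, 0, 0.006, 0],
    [1, 0, 0, 0.006, 0]
  ]
}}

```text
t: 4.5
eef_pos: [536.5, 3.0, 17.2]
orientation: [-0.0, 0.988, 0.153, -0.0]
contact_force: [-0.2, 0.3, -0.5]
gripper_width: -0.2
```

```bash
python3 - <<'E'
from h import *
s=manip.sense(); print(s['eef_pos'],s['contact_force'])
c=cap('wrist','w4'); w=cloud(c); print(c['position'],rot(c['orientation']).round(2).tolist(),c['camera_matrix'][0])
for v in range(20,420,60): print(v,[None if np.isnan(w[v,u,0]) else tuple(w[v,u].round(0).astype(int).tolist()) for u in range(30,560,70)])
E
```

```text
[536.46121838   2.9735091   17.19441033] [-0.17591732  0.28321989 -0.48946189]
[615.22782508  29.17330261 190.52603078] [[0.3, -0.9, -0.3], [-0.95, -0.29, -0.09], [-0.0, 0.32, -0.95]] [300.69668577   0.         279.20270938]
20 [(617, 117, 75), (624, 94, 76), (636, 84, 44), (651, 62, 10), (663, 28, 9), (674, -8, 8), (689, -46, -1), (700, -83, 0)]
80 [(598, 117, 75), (606, 93, 75), (612, 82, 38), (624, 55, 9), (635, 18, 10), (649, -22, -1), (661, -61, -1), (673, -100, -1)]
140 [(577, 114, 77), (585, 90, 76), (584, 79, 31), (592, 46, 9), (605, 7, 9), (617, -36, -1), (630, -77, 0), (641, -103, 19)]
200 [(553, 114, 76), (561, 88, 75), (548, 75, 22), (557, 37, 10), (570, -5, 10), (582, -50, 1), (596, -95, 0), (610, -117, 25)]
260 [(525, 113, 75), (534, 84, 75), (539, 57, 69), (536, 26, 46), (548, -9, 47), (540, -70, -1), (555, -117, -1), (571, -164, -1)]
320 [(493, 111, 75), (503, 80, 76), (454, 61, 9), (544, 21, 102), (552, -2, 103), (559, -26, 102), (510, -140, 0), (526, -191, 0)]
380 [(455, 110, 75), (533, 55, 127), (529, 38, 119), (550, 19, 132), (556, 2, 132), (540, -32, 109), (563, -36, 127), (473, -225, -1)]
```

View pics/w4.png

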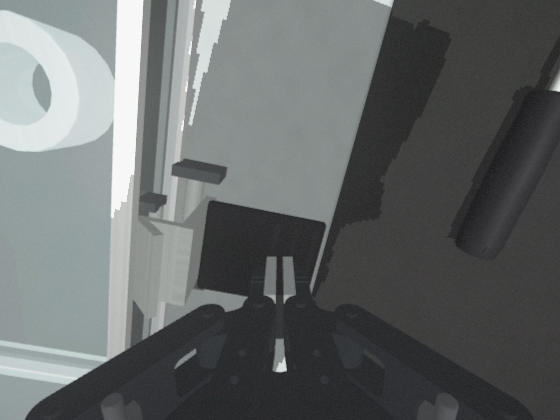

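```bash
python3 - <<'E'
from h import *
c=cap('wrist'); w=cloud(c)
for v in range(230,310,6): print(v,[None if np.isnan(w[v,u,0]) else tuple(w[v,u].round(0).astype(int).tolist()) for u in (240,262,272,280,288,296)])
T=cap('top');print(manip.sense()['gripper_width'])
E
```

```text
230 [(553, 31, 46), (557, 20, 47), (558, 15, 46), (559, 11, 47), (560, 7, 46), (562, 3, 47)]
236 [(550, 30, 47), (553, 19, 46), (555, 14, 46), (556, 10, 46), (557, 6, 46), (559, 2, 46)]
242 [(547, 29, 47), (550, 18, 46), (552, 13, 48), (553, 9, 47), (554, 5, 46), (556, 1, 47)]
248 [(543, 28, 46), (547, 17, 47), (549, 12, 47), (549, 8, 46), (551, 4, 47), (552, 0, 46)]
254 [(540, 27, 47), (543, 16, 46), (545, 11, 48), (546, 7, 46), (548, 3, 47), (548, -1, 46)]
260 [(536, 26, 47), (540, 15, 47), (546, 11, 55), (547, 7, 55), (549, 4, 55), (546, -2, 47)]
266 [(533, 25, 47), (536, 14, 46), (546, 11, 61), (547, 7, 62), (549, 4, 62), (542, -3, 46)]
272 [(529, 24, 46), (541, 15, 61), (547, 11, 68), (548, 8, 68), (549, 4, 69), (546, -1, 61)]
278 [(526, 23, 47), (541, 14, 66), (546, 11, 72), (547, 7, 73), (549, 4, 73), (546, -1, 66)]
284 [(522, 22, 47), (541, 14, 71), (546, 11, 77), (547, 7, 78), (548, 4, 77), (546, -1, 71)]
290 [(517, 21, 45), (542, 14, 77), (546, 11, 81), (548, 7, 82), (548, 4, 82), (546, 0, 76)]
296 [(489, 18, 10), (547, 15, 88), (546, 10, 85), (547, 7, 86), (547, 4, 85), (550, 2, 88)]
302 [(484, 17, 9), (548, 15, 94), (547, 11, 91), (544, 7, 86), (549, 5, 91), (552, 3, 94)]
308 [(539, 22, 89), (547, 14, 96), (547, 11, 96), (541, 6, 86), None, (550, 2, 95)]
-0.0461123444968794
```

>>> {"op": "jog_arm", "data": {
  "moves": [
    [1, 0, 0, 0.003, 0],
    [1, 0, 0, 0.006, 0],
    [1, 0, 0, 0.008, 0],
    [1, 0, 0, 0.008, 0]
  ]
}}

```text
t: 5.05
eef_pos: [537.1, 2.6, 9.7]
orientation: [-0.0, 0.988, 0.153, 0.0]
contact_force: [0.7, -3.0, 4.1]
gripper_width: 0.3
```

>>> {"op": "jog_arm", "data": {
  "moves": [
    [1, 0, 0, 0.002, 0],
    [1, 0, 0, 0.003, 0],
    [1, 0, 0, 0.003, 0]
  ]
}}

```text
t: 5.35
eef_pos: [537.4, 2.4, 6.7]
orientation: [0.0, 0.988, 0.153, 0.001]
contact_force: [0.9, -3.3, 6.2]
gripper_width: 0.1
```

>>> {"op": "jog_arm", "data": {
  "moves": [
    [1, 0, 0, 0.003, 0],
    [1, 0, 0, 0.006, 0],
    [1, 0, 0, 0.009, 0],
    [1, 0, 0, 0.009, 0],
    [1, 0, 0, 0.009, 0],
    [1, 0, 0, 0.009, 0],
    [1, 0, 0, 0.009, 0],
    [1, 0, 0, 0.009, 0],
    [1, 0, 0, 0.009, 0],
    [1, 0, 0, 0.009, 0],
    [1, 0, 0, 0.009, 0]
  ]
}}

```text
t: 6.45
eef_pos: [537.8, 1.5, -1.9]
orientation: [0.001, 0.988, 0.153, 0.001]
contact_force: [-0.2, -9.3, 7.6]
gripper_width: -0.0
```

```bash
python3 - <<'E'
from h import *
print(manip.sense()['contact_force'])
c=cap('wrist','w5'); w=cloud(c); print([w[v,u].round(0) for v,u in ((20,30),(140,100),(140,150),(230,230))])
c=cap('scene','s5');w=cloud(c); q=w.reshape(-1,3); m=(q[:,1]>250)&(q[:,1]<480)&(q[:,0]<660)&(q[:,0]>380); print(np.nanmax(q[m,2]))
E
```

```text
[-0.24489312 -9.25685731  7.61576176]
[array([619., 151.,  10.]), array([574., 113.,  10.]), array([583.,  87.,  14.]), array([557.,  34.,  38.])]
253.85867708990452
```

>>> {"op": "jog_arm", "data": {
  "moves": [
    [1, 0, 0, -0.03, 0],
    [1, 0, 0, -0.08, 0],
    [1, 0, 0, -0.13, 0],
    [1, 0, 0, -0.17, 0],
    [1, -0.02, 0.05, -0.17, 0],
    [-0.2, -0.03, 0.1, -0.17, 0],
    [-0.2, -0.045, 0.15, -0.17, 0],
    [-0.4, -0.06, 0.2, -0.17, 0],
    [-0.8, -0.06, 0.2, -0.17, 0]
  ]
}}

```text
t: 7.45
eef_pos: [540.4, -210.9, 167.6]
orientation: [0.001, 0.988, 0.151, 0.0]
contact_force: [-0.1, 0.6, -0.1]
gripper_width: 58.2
```

```bash
cat >> h.py <<'E'
def rings(w,z=46,xl=(380,660),yl=(70,310)):
    m=((abs(w[...,2]-z)<5)&(w[...,0]>xl[0])&(w[...,0]<xl[1])&(w[...,1]>yl[0])&(w[...,1]<yl[1])).astype(np.uint8)
    n,l,st,ce=cv2.connectedComponentsWithStats(m)
    for i in range(1,n):
        if st[i,4]>60:
            p=w[l==i]; (x,y),r=cv2.minEnclosingCircle(p[:,:2].astype(np.float32)); print('ring n%d c=(%.1f,%.1f) r=%.1f z=%.1f'%(st[i,4],x,y,r,p[:,2].mean()))
E
python3 - <<'E'
from h import *
for n in('scene','top'):
    w=cloud(cap(n,n+'6')); print(n); rings(w); np.save(n+'6.npy',w)
m=(w[...,2]>6)&(w[...,2]<17)&(w[...,0]>340)&(w[...,0]<700)&(w[...,1]>-40)&(w[...,1]<340)
print(manip.sense()['eef_pos'],[np.round(a,2) for a in cv2.minAreaRect(w[m][:,:2].astype(np.float32))])
E
```

```text
scene
ring n373 c=(590.2,145.5) r=31.3 z=45.0
ring n87 c=(463.0,206.6) r=23.7 z=45.1
ring n225 c=(575.4,235.9) r=30.6 z=45.0
top
ring n336 c=(586.1,143.2) r=30.2 z=45.6
ring n332 c=(570.2,234.8) r=30.2 z=45.6
ring n344 c=(459.2,219.4) r=30.0 z=45.7
[ 540.37785261 -207.86904377  167.76205692] [array([520.42, 150.72]), array([357.86, 379.2 ]), np.float64(0.2)]
```

View pics/top6.png

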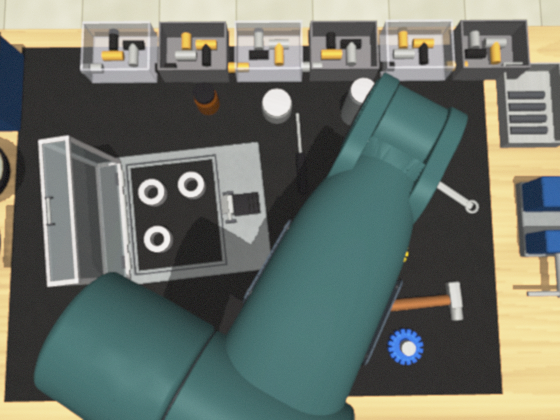

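```bash
cat >> h.py <<'E'
def go(x,y,z,yaw=None):
    """tool-frame shift for reported pose (x,y,z); twist for world yaw of tool x"""
    s=manip.sense();M=rot(s['orientation']);cy=np.degrees(np.arctan2(M[1,0],M[0,0]))
    d=M.T@(np.array([x,y,z])-s['eef_pos']); print('shift',d.round(1),'yaw now %.1f'%cy,'twist %.1f'%((cy-(yaw if yaw is not None else cy)+180)%360-180),'q',s['joint_positions'].round(2))
E
python3 - <<'E'
from h import *
go(586,143,110,60)
E
```

```text
shift [ 148.8 -321.1   57.5] yaw now 17.5 twist -42.5 q [-0.51  0.37  0.02  1.22 -0.    2.33]
```

>>> {"op": "jog_arm", "data": {
  "moves": [
    [-1, 0.02, -0.043, 0, -8],
    [-1, 0.04, -0.086, 0, -16],
    [-1, 0.06, -0.129, 0, -24],
    [-1, 0.08, -0.172, 0.01, -32],
    [-1, 0.1, -0.215, 0.02, -40],
    [-1, 0.12, -0.258, 0.03, -42.5],
    [-1, 0.14, -0.3, 0.045, -42.5],
    [-1, 0.149, -0.321, 0.057, -42.5],
    [-1, 0.149, -0.321, 0.057, -42.5],
    [-1, 0.149, -0.321, 0.057, -42.5],
    [-1, 0.149, -0.321, 0.057, -42.5]
  ]
}}

```text
t: 8.65
eef_pos: [585.8, 143.1, 111.1]
orientation: [0.001, 0.866, 0.5, 0.0]
contact_force: [0.1, 0.1, 0.1]
gripper_width: 85.6
```

```bash
python3 - <<'E'
from h import *
c=cap('wrist','w7'); w=cloud(c); rings(w); s=manip.sense(); print(s['eef_pos'],c['position'])
rings(cloud(cap('top')))
M=rot(s['orientation'])
# finger points: within 70mm of axis in tool frame, above reported tip
p=(w.reshape(-1,3)-s['eef_pos'])@M; p=p[~np.isnan(p[:,0])]
k=p[(abs(p[:,0])<20)&(abs(p[:,1])<70)&(p[:,2]<-10)]
for sg in(1,-1):
    a=k[sg*k[:,1]>20]; print(sg,len(a),a[:,2].max() if len(a) else None,a[a[:,2].argsort()[-30:]].mean(0).round(1))
E
```

```text
ring n3397 c=(572.5,239.9) r=29.9 z=44.7
ring n2747 c=(461.8,224.3) r=30.1 z=44.6
ring n2572 c=(589.0,147.6) r=29.9 z=44.7
[586.07835676 142.77391424 111.1166995 ] [627.06711812 215.87480688 284.4062383 ]
ring n286 c=(586.0,141.5) r=30.1 z=45.8
1 15970 -42.69843179075296 [  0.8  42.  -44.4]
-1 15751 -43.09827852355399 [  1.8 -43.6 -44.4]
```

View pics/w7.png

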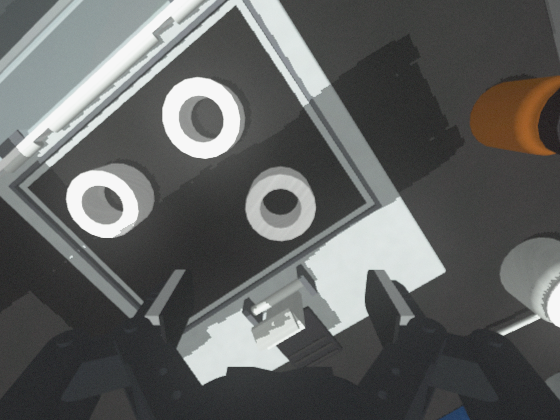

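```bash
python3 - <<'E'
from h import *
go(588,146,30,60)
E
```

```text
shift [ 3.9 -0.3 81.1] yaw now 59.9 twist -0.1 q [ 0.1   0.43 -0.03  1.11 -0.    2.2 ]
```

>>> {"op": "jog_arm", "data": {
  "moves": [
    [-1, 0.004, 0, 0.03, 0],
    [-1, 0.004, 0, 0.06, 0],
    [-1, 0.004, 0, 0.081, 0],
    [-1, 0.004, 0, 0.081, 0],
    [-1, 0.004, 0, 0.081, 0]
  ]
}}

```text
t: 9.25
eef_pos: [588.6, 145.5, 31.0]
orientation: [0.001, 0.867, 0.499, 0.001]
contact_force: [-0.1, 0.2, 0.5]
gripper_width: 85.4
```

```bash
cat >> h.py <<'E'
def fingers(w):
    s=manip.sense(); M=rot(s['orientation']); p=(w.reshape(-1,3)-s['eef_pos'])@M; p=p[~np.isnan(p[:,0])]
    k=p[(abs(p[:,0])<25)&(abs(p[:,1])<70)&(p[:,2]<-30)&(p[:,2]>-75)]
    for sg in(1,-1):
        a=k[sg*k[:,1]>10]; a=a[a[:,2]>a[:,2].max()-25]; print('finger',sg,'ztip %.0f'%a[:,2].max(),'x',np.percentile(a[:,0],[2,50,98]).round(1),'inner y %.1f'%np.percentile(sg*a[:,1],3))
E
python3 - <<'E'
from h import *
c=cap('wrist','w8'); w=cloud(c); rings(w); s=manip.sense(); print(s['eef_pos']); fingers(w)
rings(cloud(cap('scene')))
E
```

```text
ring n7487 c=(572.4,240.0) r=30.1 z=44.7
ring n4097 c=(462.1,223.8) r=30.5 z=44.4
ring n5047 c=(589.0,147.5) r=29.9 z=44.6
[589.10375264 145.6368813   31.50308686]
finger 1 ztip -43 x [-9.2  7.6 12.4] inner y 41.7
finger -1 ztip -43 x [-9.2  7.9 12.5] inner y 43.1
ring n372 c=(589.9,145.8) r=31.3 z=44.9
ring n87 c=(462.6,206.2) r=23.8 z=45.4
ring n227 c=(576.3,235.6) r=30.5 z=45.0
```

>>> {"op": "jog_arm", "data": {
  "moves": [
    [-1, 0, 0, 0.03, 0],
    [-1, 0, 0, 0.045, 0],
    [-1, 0, 0, 0.053, 0],
    [-1, 0, 0, 0.053, 0],
    [0.5, 0, 0, 0.053, 0],
    [0.8, 0, 0, 0.053, 0],
    [0.8, 0, 0, 0.053, 0],
    [0.8, 0, 0, 0.053, 0],
    [0.8, 0, 0, 0.053, 0]
  ],
  "newtons": 50
}}

```text
t: 10.25
eef_pos: [590.2, 145.8, -20.0]
orientation: [0.001, 0.866, 0.499, 0.002]
contact_force: [-1.3, 0.7, 7.1]
gripper_width: 57.2
```

>>> {"op": "jog_arm", "data": {
  "moves": [
    [0.8, 0, 0, -0.03, 0],
    [0.8, 0, 0, -0.08, 0],
    [0.8, 0, 0, -0.13, 0],
    [0.8, 0, 0, -0.18, 0],
    [0.8, 0, 0, -0.2, 0],
    [0.8, 0, 0, -0.2, 0]
  ]
}}

```text
t: 10.85
eef_pos: [590.6, 146.0, 183.7]
orientation: [0.003, 0.866, 0.499, 0.005]
contact_force: [0.5, 0.9, -2.6]
gripper_width: 57.8
```

```bash
python3 - <<'E'
from h import *
s=manip.sense();print(s['gripper_width'],s['contact_force'],s['eef_pos'])
w=cloud(cap('wrist')); fingers(w); go(611,-292,175,0)
E
```

```text
57.83302019176551 [ 0.51662242  0.90370413 -2.5769503 ] [590.56048286 146.02417359 183.68806929]
finger 1 ztip -32 x [-12.6   9.   24.2] inner y 10.6
finger -1 ztip -32 x [-12.4   9.1  24.4] inner y 10.5
shift [-368.2  238.     6.3] yaw now 59.9 twist 59.9 q [ 0.11  0.41  0.12  1.28 -0.    2.21]
```

>>> {"op": "jog_arm", "data": {
  "moves": [
    [0.8, -0.04, 0.022, 0, 0],
    [0.8, -0.08, 0.044, 0, 0],
    [0.8, -0.12, 0.067, 0, 0],
    [0.8, -0.16, 0.09, 0, 0],
    [0.8, -0.2, 0.112, 0, 0],
    [0.8, -0.24, 0.135, 0, 0],
    [0.8, -0.28, 0.158, 0, 0],
    [0.8, -0.32, 0.18, 0, 0],
    [0.8, -0.36, 0.2, 0, 0],
    [0.8, -0.4, 0.22, 0, 0],
    [0.8, -0.43, 0.236, 0, 0],
    [0.8, -0.448, 0.236, 0, 0]
  ]
}}

```text
t: 12.1
eef_pos: [568.3, -362.5, 178.1]
orientation: [0.001, 0.867, 0.498, 0.003]
contact_force: [-0.3, 0.4, -2.6]
gripper_width: 57.7
```

>>> {"op": "jog_arm", "data": {
  "moves": [
    [0.8, 0, 0, 0, 0],
    [0.8, 0, 0, 0, 0]
  ]
}}

```text
t: 12.3
eef_pos: [567.7, -361.8, 176.7]
orientation: [-0.001, 0.867, 0.498, 0.003]
contact_force: [0.8, 0.0, -1.9]
gripper_width: 58.2
```

```bash
python3 - <<'E'
from h import *
s=manip.sense();print(s['gripper_width'],s['contact_force'],s['eef_pos'])
c=cap('wrist','w9');w=cloud(c)
def reg(z0,z1):
    m=(w[...,2]>z0)&(w[...,2]<z1)&(abs(w[...,0]-611)<45)&(abs(w[...,1]+292)<45); return w[m]
for a in((147,156),(31,39)):
    q=reg(*a)
    if len(q)>10: print(a,len(q),q.mean(0),cv2.minEnclosingCircle(q[:,:2].astype(np.float32)))
# sleeve in grip in tool frame
M=rot(s['orientation']);p=(w-s['eef_pos'])@M
m=(p[...,2]>-12)&(p[...,2]<2)&(abs(p[...,0])<50)&(abs(p[...,1])<40); q=p[m]; print(len(q),cv2.minEnclosingCircle(q[:,:2].astype(np.float32)) if len(q) else 0)
E
```

```text
58.17685022314257 [ 0.78416169  0.00857459 -1.92969896] [ 567.66323516 -361.79218694  176.69769639]
(147, 156) 200 [ 613.62195203 -289.01941971  148.4882172 ] ((613.8406372070312, -289.3921813964844), 10.921292304992676)
(31, 39) 4976 [ 614.42735084 -288.06996862   33.93044357] ((614.18310546875, -289.27459716796875), 41.92409896850586)
0 0
```

View pics/w9.png

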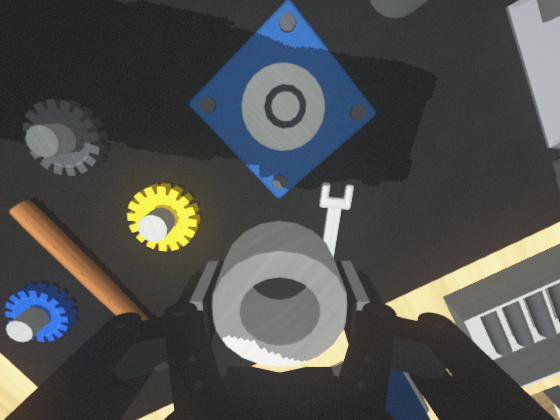

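```bash
cat >> h.py <<'E'
def held(w):
    s=manip.sense();M=rot(s['orientation']);p=(w-s['eef_pos'])@M
    m=(abs(p[...,0])<45)&(abs(p[...,1])<27)
    q=p[m]; q=q[(q[:,2]>-80)&(q[:,2]<-50)]
    h,e=np.histogram(q[:,2],60); zt=e[h.argmax()]; q=q[abs(q[:,2]-zt-.3)<2]
    r=np.hypot(q[:,0],q[:,1]); out=q
    # front rim arc & inner bore: circle fit on front boundary (max x per y bin)
    b=[q[abs(q[:,1]-y)<1][:,0].max() for y in range(-20,21,2)]; y=np.arange(-20,21,2)
    xc=np.median(np.array(b)-np.sqrt(30.**2-y**2)); print('held top z %.1f n%d xc %.2f'%(zt,len(q),xc), 'y',q[:,1].min().round(1),q[:,1].max().round(1))
E
python3 - <<'E'
from h import *
w=cloud(cap('wrist')); held(w)
go(614,-290.2,176)
E
```

```text
held top z -64.4 n8379 xc 0.53 y -27.0 27.0
shift [84.2  3.8  2.1] yaw now 59.8 twist 0.0 q [-0.69  0.53  0.33  1.36  0.01  1.41]
```

>>> {"op": "jog_arm", "data": {
  "moves": [
    [0.8, 0.04, 0.002, 0, 0],
    [0.8, 0.07, 0.004, 0, 0],
    [0.8, 0.084, 0.004, 0, 0],
    [0.8, 0.084, 0.004, 0, 0],
    [0.8, 0.084, 0.004, 0.02, 0],
    [0.8, 0.084, 0.004, 0.04, 0],
    [0.8, 0.084, 0.004, 0.05, 0],
    [0.8, 0.084, 0.004, 0.05, 0]
  ]
}}

```text
t: 13.2
eef_pos: [613.4, -290.3, 127.0]
orientation: [-0.001, 0.867, 0.499, 0.002]
contact_force: [0.8, 0.2, -1.9]
gripper_width: 57.8
```

```bash
python3 - <<'E'
from h import *
go(614,-290.2,86)
E
```

```text
shift [ 0.2  0.5 41. ] yaw now 59.8 twist 0.0 q [-0.56  0.56  0.23  1.25  0.    1.53]
```

>>> {"op": "jog_arm", "data": {
  "moves": [
    [0.8, 0, 0, 0.01, 0],
    [0.8, 0, 0, 0.02, 0],
    [0.8, 0, 0, 0.03, 0],
    [0.8, 0, 0, 0.041, 0],
    [0.8, 0, 0, 0.041, 0]
  ]
}}

```text
t: 13.7
eef_pos: [612.7, -289.7, 84.2]
orientation: [-0.002, 0.867, 0.499, 0.002]
contact_force: [-0.3, 0.2, -1.8]
gripper_width: 57.4
```

No side force and the sleeve is 40 mm down the spindle. I'll release it and lift clear.

>>> {"op": "jog_arm", "data": {
  "moves": [
    [-1, 0, 0, 0, 0],
    [-1, 0, 0, 0, 0],
    [-1, 0, 0, 0, 0],
    [-1, 0, 0, 0, 0],
    [-1, 0, 0, 0, 0],
    [-1, 0, 0, -0.04, 0],
    [-1, 0, 0, -0.08, 0],
    [-1, 0, 0, -0.1, 0],
    [-1, 0, 0, -0.1, 0]
  ]
}}

```text
t: 14.6
eef_pos: [613.8, -290.9, 187.6]
orientation: [0.0, 0.867, 0.499, 0.003]
contact_force: [0.1, 0.3, -0.1]
gripper_width: 85.7
```

```bash
python3 - <<'E'
from h import *
w=cloud(cap('wrist'));rings(w,71,(570,660),(-340,-240))
# next: S0 wrist coords(572.4,240.0); subtract bias .0 -> TCP such that xc~0.5
go(572.2,239.5,190,60)
w=cloud(cap('top'));rings(w)
E
```

```text
ring n1396 c=(616.1,-291.7) r=30.1 z=69.7
ring n177 c=(600.2,-313.5) r=11.5 z=69.9
shift [ 437.7 -301.8   -2.8] yaw now 59.8 twist -0.2 q [-0.56  0.54  0.36  1.39  0.    1.53]
ring n343 c=(569.4,235.1) r=30.0 z=45.8
```

>>> {"op": "jog_arm", "data": {
  "moves": [
    [-1, 0.04, -0.028, 0, 0],
    [-1, 0.08, -0.055, 0, 0],
    [-1, 0.12, -0.083, 0, 0],
    [-1, 0.16, -0.11, 0, 0],
    [-1, 0.2, -0.138, 0, 0],
    [-1, 0.24, -0.165, 0, 0],
    [-1, 0.28, -0.193, 0, 0],
    [-1, 0.32, -0.22, 0, 0],
    [-1, 0.36, -0.248, 0, 0],
    [-1, 0.4, -0.276, 0, 0],
    [-1, 0.43, -0.297, 0, 0],
    [-1, 0.437, -0.302, 0, 0]
  ]
}}

```text
t: 15.9
eef_pos: [569.7, 242.7, 184.9]
orientation: [-0.002, 0.866, 0.5, 0.001]
contact_force: [-0.5, -1.2, -0.9]
gripper_width: 85.3
```

>>> {"op": "jog_arm", "data": {
  "moves": [
    [-1, 0, 0, 0.04, 0],
    [-1, 0, 0, 0.08, 0],
    [-1, 0, 0, 0.12, 0],
    [-1, 0, 0, 0.15, 0],
    [-1, 0, 0, 0.15, 0],
    [-1, 0, 0, 0.15, 0]
  ]
}}

```text
t: 16.5
eef_pos: [569.2, 242.9, 34.9]
orientation: [-0.003, 0.866, 0.5, 0.0]
contact_force: [1.0, -0.2, 1.0]
gripper_width: 85.3
```

```bash
python3 - <<'E'
from h import *
w=cloud(cap('wrist'));rings(w); go(572.2,239.5,-18,60)
E
```

```text
ring n4783 c=(572.2,240.2) r=30.0 z=44.6
ring n675 c=(481.4,214.3) r=18.7 z=44.4
shift [-2.4  3.8 54. ] yaw now 60.0 twist 0.0 q [ 0.27  0.51 -0.11  0.95  0.    2.36]
```

>>> {"op": "jog_arm", "data": {
  "moves": [
    [-1, -0.002, 0.004, 0.02, 0],
    [-1, -0.002, 0.004, 0.04, 0],
    [-1, -0.002, 0.004, 0.051, 0],
    [-1, -0.002, 0.004, 0.052, 0],
    [0.5, -0.002, 0.004, 0.052, 0],
    [0.8, -0.002, 0.004, 0.052, 0],
    [0.8, -0.002, 0.004, 0.052, 0],
    [0.8, -0.002, 0.004, 0.052, 0],
    [0.8, -0.002, 0.004, 0.052, 0]
  ],
  "newtons": 50
}}

```text
t: 17.45
eef_pos: [573.3, 240.0, -14.3]
orientation: [-0.002, 0.866, 0.5, 0.002]
contact_force: [-2.4, -1.3, 10.5]
gripper_width: 59.0
```

>>> {"op": "jog_arm", "data": {
  "moves": [
    [0.8, 0, 0, -0.03, 0],
    [0.8, 0, 0, -0.08, 0],
    [0.8, 0, 0, -0.13, 0],
    [0.8, 0, 0, -0.18, 0],
    [0.8, 0, 0, -0.205, 0],
    [0.8, 0, 0, -0.205, 0]
  ]
}}

```text
t: 18.05
eef_pos: [574.5, 239.4, 195.4]
orientation: [-0.001, 0.866, 0.5, 0.006]
contact_force: [-0.5, 0.5, -1.9]
gripper_width: 58.8
```

```bash
python3 - <<'E'
from h import *
w=cloud(cap('wrist'));held(w); go(614,-290.2,190,60)
E
```

```text
held top z -61.6 n7772 xc 0.30 y -27.0 27.0
shift [-438.4  299.4   -0.6] yaw now 60.0 twist 0.0 q [0.26 0.43 0.19 1.32 0.   2.36]
```

>>> {"op": "jog_arm", "data": {
  "moves": [
    [0.8, -0.04, 0.028, 0, 0],
    [0.8, -0.08, 0.055, 0, 0],
    [0.8, -0.12, 0.083, 0, 0],
    [0.8, -0.16, 0.11, 0, 0],
    [0.8, -0.2, 0.138, 0, 0],
    [0.8, -0.24, 0.165, 0, 0],
    [0.8, -0.28, 0.193, 0, 0],
    [0.8, -0.32, 0.22, 0, 0],
    [0.8, -0.36, 0.248, 0, 0],
    [0.8, -0.4, 0.273, 0, 0],
    [0.8, -0.43, 0.294, 0, 0],
    [0.8, -0.438, 0.299, 0, 0]
  ]
}}

```text
t: 19.3
eef_pos: [613.0, -293.1, 186.9]
orientation: [-0.003, 0.867, 0.499, 0.003]
contact_force: [0.5, 0.5, -1.7]
gripper_width: 59.2
```

>>> {"op": "jog_arm", "data": {
  "moves": [
    [0.8, 0, 0, 0, 0],
    [0.8, 0, 0, 0, 0]
  ]
}}

```text
t: 19.5
eef_pos: [612.5, -292.4, 185.7]
orientation: [-0.003, 0.867, 0.499, 0.003]
contact_force: [0.4, 0.3, -2.0]
gripper_width: 58.9
```

```bash
python3 - <<'E'
from h import *
go(614.2,-290,132,60); go(614.2,-290,90,60); held(cloud(cap('wrist')))
E
```

```text
shift [ 2.5  0.4 53.8] yaw now 59.8 twist -0.2 q [-0.57  0.55  0.37  1.4   0.01  1.53]
shift [ 2.2  0.6 95.8] yaw now 59.8 twist -0.2 q [-0.57  0.55  0.37  1.4   0.01  1.53]
held top z -58.7 n7687 xc -0.81 y -27.0 27.0
```

>>> {"op": "jog_arm", "data": {
  "moves": [
    [0.8, 0.003, 0.001, 0.01, 0],
    [0.8, 0.003, 0.001, 0.035, 0],
    [0.8, 0.003, 0.001, 0.054, 0],
    [0.8, 0.003, 0.001, 0.054, 0],
    [0.8, 0.003, 0.001, 0.065, 0],
    [0.8, 0.003, 0.001, 0.075, 0],
    [0.8, 0.003, 0.001, 0.085, 0],
    [0.8, 0.003, 0.001, 0.095, 0],
    [0.8, 0.003, 0.001, 0.095, 0]
  ]
}}

```text
t: 20.45
eef_pos: [614.6, -288.7, 89.8]
orientation: [-0.004, 0.867, 0.499, 0.002]
contact_force: [-0.0, 0.3, -1.7]
gripper_width: 59.0
```

>>> {"op": "jog_arm", "data": {
  "moves": [
    [-1, 0, 0, 0, 0],
    [-1, 0, 0, 0, 0],
    [-1, 0, 0, 0, 0],
    [-1, 0, 0, 0, 0],
    [-1, 0, 0, 0, 0],
    [-1, 0, 0, -0.04, 0],
    [-1, 0, 0, -0.08, 0],
    [-1, 0, 0, -0.1, 0],
    [-1, 0, 0, -0.1, 0]
  ]
}}

```text
t: 21.35
eef_pos: [615.8, -290.3, 193.1]
orientation: [-0.002, 0.867, 0.499, 0.004]
contact_force: [0.6, -0.1, -0.1]
gripper_width: 85.1
```

```bash
python3 - <<'E'
from h import *
w=cloud(cap('wrist'));rings(w,107,(570,660),(-340,-240))
w=cloud(cap('top'));rings(w)
go(462,223,190,60)
E
```

```text
ring n1741 c=(614.7,-287.9) r=30.0 z=105.7
ring n80 c=(617.1,-284.7) r=12.8 z=107.0
ring n268 c=(605.1,-303.7) r=10.5 z=105.6
shift [ 366.7 -389.3    4.3] yaw now 59.9 twist -0.1 q [-0.56  0.55  0.39  1.41  0.01  1.53]
```

Second sleeve seated (top at 106 mm). Next is the third.

>>> {"op": "jog_arm", "data": {
  "moves": [
    [-1, 0.032, -0.034, 0, 0],
    [-1, 0.064, -0.068, 0, 0],
    [-1, 0.096, -0.102, 0, 0],
    [-1, 0.128, -0.136, 0, 0],
    [-1, 0.16, -0.17, 0, 0],
    [-1, 0.192, -0.204, 0, 0],
    [-1, 0.224, -0.238, 0, 0],
    [-1, 0.256, -0.272, 0, 0],
    [-1, 0.288, -0.306, 0, 0],
    [-1, 0.32, -0.34, 0, 0],
    [-1, 0.35, -0.372, 0, 0],
    [-1, 0.366, -0.389, 0, 0]
  ]
}}

```text
t: 22.65
eef_pos: [459.9, 224.6, 193.0]
orientation: [-0.004, 0.866, 0.5, 0.002]
contact_force: [0.1, 0.0, 0.7]
gripper_width: 85.6
```

>>> {"op": "jog_arm", "data": {
  "moves": [
    [-1, 0, 0, 0.04, 0],
    [-1, 0, 0, 0.08, 0],
    [-1, 0, 0, 0.12, 0],
    [-1, 0, 0, 0.15, 0],
    [-1, 0, 0, 0.15, 0],
    [-1, 0, 0, 0.15, 0]
  ]
}}

```text
t: 23.25
eef_pos: [459.1, 225.8, 43.0]
orientation: [-0.005, 0.866, 0.5, 0.001]
contact_force: [-0.0, -0.2, 1.3]
gripper_width: 85.6
```

```bash
python3 - <<'E'
from h import *
w=cloud(cap('wrist'));rings(w); go(462,223.3,-18,60)
E
```

```text
ring n4449 c=(461.5,224.7) r=29.9 z=44.6
shift [-1.8  3.5 61.9] yaw now 60.0 twist -0.0 q [ 0.29  0.34 -0.38  0.84  0.01  2.39]
```

>>> {"op": "jog_arm", "data": {
  "moves": [
    [-1, -0.001, 0.002, 0.02, 0],
    [-1, -0.001, 0.002, 0.045, 0],
    [-1, -0.001, 0.002, 0.058, 0],
    [-1, -0.001, 0.002, 0.059, 0],
    [0.5, -0.001, 0.002, 0.059, 0],
    [0.8, -0.001, 0.002, 0.059, 0],
    [0.8, -0.001, 0.002, 0.059, 0],
    [0.8, -0.001, 0.002, 0.059, 0],
    [0.8, -0.001, 0.002, 0.059, 0]
  ],
  "newtons": 50
}}

```text
t: 24.2
eef_pos: [462.1, 225.1, -13.2]
orientation: [-0.004, 0.866, 0.5, 0.003]
contact_force: [-3.8, -1.7, 13.8]
gripper_width: 58.5
```

>>> {"op": "jog_arm", "data": {
  "moves": [
    [0.8, 0, 0, -0.03, 0],
    [0.8, 0, 0, -0.08, 0],
    [0.8, 0, 0, -0.13, 0],
    [0.8, 0, 0, -0.18, 0],
    [0.8, 0, 0, -0.21, 0],
    [0.8, 0, 0, -0.21, 0]
  ]
}}

```text
t: 24.8
eef_pos: [463.6, 223.5, 201.7]
orientation: [-0.003, 0.866, 0.5, 0.007]
contact_force: [1.0, 0.9, -3.5]
gripper_width: 58.2
```

```bash
python3 - <<'E'
from h import *
w=cloud(cap('wrist'));held(w); go(614,-290.2,197,60)
E
```

```text
held top z -60.5 n7661 xc 0.44 y -27.0 27.0
shift [-369.   387.6   -3. ] yaw now 60.0 twist 0.0 q [ 0.28  0.24 -0.09  1.24  0.01  2.38]
```

>>> {"op": "jog_arm", "data": {
  "moves": [
    [0.8, -0.032, 0.034, 0, 0],
    [0.8, -0.064, 0.068, 0, 0],
    [0.8, -0.096, 0.102, 0, 0],
    [0.8, -0.128, 0.136, 0, 0],
    [0.8, -0.16, 0.17, 0, 0],
    [0.8, -0.192, 0.204, 0, 0],
    [0.8, -0.224, 0.238, 0, 0],
    [0.8, -0.256, 0.272, 0, 0],
    [0.8, -0.288, 0.306, 0, 0],
    [0.8, -0.32, 0.34, 0, 0],
    [0.8, -0.35, 0.37, 0, 0],
    [0.8, -0.366, 0.387, 0, 0]
  ]
}}

```text
t: 26.05
eef_pos: [614.6, -290.2, 191.8]
orientation: [-0.005, 0.866, 0.499, 0.005]
contact_force: [0.1, 0.5, -1.6]
gripper_width: 58.6
```

>>> {"op": "jog_arm", "data": {
  "moves": [
    [0.8, 0, 0, 0, 0],
    [0.8, 0, 0, 0, 0]
  ]
}}

```text
t: 26.25
eef_pos: [614.0, -290.1, 190.0]
orientation: [-0.006, 0.867, 0.499, 0.004]
contact_force: [-0.1, 0.3, -1.3]
gripper_width: 58.5
```

```bash
python3 - <<'E'
from h import *
go(614.2,-289.8,93,60); held(cloud(cap('wrist')))
E
```

```text
shift [-0.9  0.7 97. ] yaw now 59.8 twist -0.2 q [-0.57  0.55  0.39  1.42  0.01  1.53]
held top z -57.1 n7672 xc -0.87 y -27.0 27.0
```

>>> {"op": "jog_arm", "data": {
  "moves": [
    [0.8, 0.001, 0, 0.02, 0],
    [0.8, 0.001, 0, 0.04, 0],
    [0.8, 0.001, 0, 0.054, 0],
    [0.8, 0.001, 0, 0.054, 0],
    [0.8, 0.001, 0, 0.065, 0],
    [0.8, 0.001, 0, 0.075, 0],
    [0.8, 0.001, 0, 0.085, 0],
    [0.8, 0.001, 0, 0.093, 0],
    [0.8, 0.001, 0, 0.093, 0]
  ]
}}

```text
t: 27.2
eef_pos: [614.2, -286.8, 96.4]
orientation: [-0.006, 0.866, 0.499, 0.004]
contact_force: [-0.7, 0.1, -1.5]
gripper_width: 58.4
```

>>> {"op": "jog_arm", "data": {
  "moves": [
    [-1, 0, 0, 0, 0],
    [-1, 0, 0, 0, 0],
    [-1, 0, 0, 0, 0],
    [-1, 0, 0, 0, 0],
    [-1, 0, 0, 0, 0],
    [-1, 0, 0, -0.04, 0],
    [-1, 0, 0, -0.08, 0],
    [-1, 0, 0, -0.1, 0],
    [-1, 0, 0, -0.1, 0]
  ]
}}

```text
t: 28.1
eef_pos: [615.3, -289.0, 199.7]
orientation: [-0.004, 0.866, 0.499, 0.005]
contact_force: [0.0, -0.3, -0.7]
gripper_width: 85.3
```

```bash
python3 - <<'E'
from h import *
w=cloud(cap('wrist','w15'));rings(w,143,(570,660),(-340,-240))
rings(w,49,(300,480),(-280,-120)); rings(w,20,(300,480),(-280,-120))
go(391,-198,190,60)
E
```

```text
ring n3096 c=(614.2,-287.5) r=29.9 z=141.9
ring n594 c=(393.4,-196.2) r=16.7 z=46.7
ring n2052 c=(393.1,-196.3) r=40.8 z=18.8
ring n361 c=(304.9,-252.7) r=27.2 z=19.6
shift [ -33.9 -239.     8.2] yaw now 59.9 twist -0.1 q [-0.56  0.55  0.41  1.44  0.01  1.53]
```

>>> {"op": "jog_arm", "data": {
  "moves": [
    [-1, -0.006, -0.04, 0, 0],
    [-1, -0.012, -0.08, 0, 0],
    [-1, -0.018, -0.12, 0, 0],
    [-1, -0.024, -0.16, 0.02, 0],
    [-1, -0.03, -0.2, 0.06, 0],
    [-1, -0.034, -0.23, 0.1, 0],
    [-1, -0.034, -0.238, 0.14, 0],
    [-1, -0.034, -0.238, 0.15, 0],
    [-1, -0.034, -0.238, 0.15, 0],
    [-1, -0.034, -0.238, 0.15, 0]
  ]
}}

```text
t: 29.15
eef_pos: [393.7, -197.8, 49.4]
orientation: [-0.004, 0.866, 0.499, 0.005]
contact_force: [0.3, 0.1, 1.2]
gripper_width: 85.4
```

```bash
python3 - <<'E'
from h import *
w=cloud(cap('wrist','w16'));rings(w,49,(300,480),(-280,-120)); rings(w,20,(300,480),(-280,-120))
go(393,-196.8,-8,60)
E
```

```text
ring n1757 c=(392.8,-195.8) r=16.0 z=46.8
ring n5702 c=(392.6,-196.2) r=40.4 z=18.8
ring n733 c=(304.1,-252.5) r=27.5 z=19.5
shift [-0.2 -1.2 57.6] yaw now 59.9 twist -0.1 q [-0.66  0.23 -0.53  0.81  0.01  1.44]
```

>>> {"op": "jog_arm", "data": {
  "moves": [
    [-1, 0, -0.001, 0.02, 0],
    [-1, 0, -0.001, 0.04, 0],
    [-1, 0, -0.001, 0.052, 0],
    [-1, 0, -0.001, 0.054, 0],
    [0.2, 0, -0.001, 0.054, 0],
    [0.6, 0, -0.001, 0.054, 0],
    [0.9, 0, -0.001, 0.054, 0],
    [0.9, 0, -0.001, 0.054, 0],
    [0.9, 0, -0.001, 0.054, 0],
    [0.9, 0, -0.001, 0.054, 0]
  ],
  "newtons": 60
}}

```text
t: 30.2
eef_pos: [393.5, -197.0, -3.5]
orientation: [-0.004, 0.866, 0.499, 0.005]
contact_force: [-2.1, 2.5, 13.6]
gripper_width: 29.9
```

>>> {"op": "jog_arm", "data": {
  "moves": [
    [0.9, 0, 0, -0.03, 0],
    [0.9, 0, 0, -0.07, 0],
    [0.9, 0, 0, -0.1, 0],
    [0.9, 0, 0, -0.1, 0],
    [0.9, 0, 0, -0.1, 0]
  ]
}}

```text
t: 30.7
eef_pos: [392.9, -198.1, 96.1]
orientation: [-0.003, 0.866, 0.499, 0.005]
contact_force: [-0.7, 0.1, -6.1]
gripper_width: 29.7
```

```bash
python3 - <<'E'
from h import *
s=manip.sense();print(s['contact_force'],s['gripper_width'])
c=cap('wrist','w17');w=cloud(c);M=rot(s['orientation']);p=(w-s['eef_pos'])@M
m=(abs(p[...,0])<50)&(abs(p[...,1])<50)&(p[...,2]>-40)&(p[...,2]<10)
q=p[m];h,e=np.histogram(q[:,2],25);print(np.c_[e[:-1].round(0),h][h>50].tolist())
go(535,175,95,60)
E
```

```text
[-0.67319806  0.06008442 -6.12398026] 29.677013586472768
[[-40.0, 158.0], [-38.0, 126.0], [-37.0, 119.0], [-35.0, 81.0], [-34.0, 96.0], [-32.0, 69.0], [-31.0, 67.0], [-29.0, 57.0], [-28.0, 58.0], [-26.0, 59.0], [-24.0, 477.0], [-23.0, 4715.0], [-21.0, 1031.0], [-20.0, 194.0], [-18.0, 183.0], [-17.0, 198.0], [-15.0, 183.0], [-14.0, 131.0], [-12.0, 121.0], [-11.0, 115.0], [-9.0, 79.0], [-7.0, 85.0], [-6.0, 69.0]]
shift [393.9 -63.5   5.4] yaw now 59.9 twist -0.1 q [-0.66  0.18 -0.45  0.94  0.01  1.43]
```

View pics/w17.png

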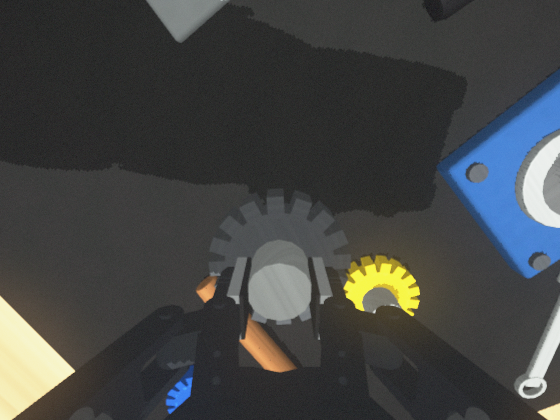

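```bash
python3 - <<'E'
from h import *
go(522,190,130,60)
E
```

```text
shift [400.8 -82.3 -29.5] yaw now 59.9 twist -0.1 q [-0.66  0.18 -0.45  0.94  0.01  1.43]
```

>>> {"op": "jog_arm", "data": {
  "moves": [
    [0.9, 0.035, -0.007, -0.03, 0],
    [0.9, 0.07, -0.014, -0.03, 0],
    [0.9, 0.11, -0.022, -0.03, 0],
    [0.9, 0.15, -0.03, -0.03, 0],
    [0.9, 0.19, -0.039, -0.03, 0],
    [0.9, 0.23, -0.047, -0.03, 0],
    [0.9, 0.27, -0.055, -0.03, 0],
    [0.9, 0.31, -0.064, -0.03, 0],
    [0.9, 0.35, -0.072, -0.03, 0],
    [0.9, 0.38, -0.078, -0.03, 0],
    [0.9, 0.401, -0.082, -0.03, 0],
    [0.9, 0.401, -0.082, -0.03, 0]
  ]
}}

```text
t: 31.95
eef_pos: [522.1, 192.1, 128.1]
orientation: [-0.005, 0.866, 0.5, 0.003]
contact_force: [0.2, -0.7, -6.1]
gripper_width: 29.7
```

>>> {"op": "jog_arm", "data": {
  "moves": [
    [0.9, 0, 0, 0.03, 0],
    [0.9, 0, 0, 0.06, 0],
    [0.9, 0, 0, 0.08, 0],
    [0.9, 0, 0, 0.095, 0],
    [0.9, 0, 0, 0.095, 0]
  ]
}}

```text
t: 32.45
eef_pos: [519.7, 192.3, 30.0]
orientation: [-0.006, 0.866, 0.5, 0.0]
contact_force: [-1.2, 0.4, -5.4]
gripper_width: 29.7
```

>>> {"op": "jog_arm", "data": {
  "moves": [
    [0.9, 0, 0, 0.01, 0],
    [0.9, 0, 0, 0.016, 0],
    [0.9, 0, 0, 0.02, 0],
    [0.9, 0, 0, 0.021, 0]
  ]
}}

```text
t: 32.85
eef_pos: [519.5, 192.4, 8.7]
orientation: [-0.006, 0.866, 0.5, 0.0]
contact_force: [0.1, 0.0, -6.1]
gripper_width: 29.8
```

>>> {"op": "jog_arm", "data": {
  "moves": [
    [0.9, 0, 0, 0.002, 0],
    [0.9, 0, 0, 0.002, 0],
    [-0.6, 0, 0, 0.002, 0],
    [-1, 0, 0, 0.002, 0],
    [-1, 0, 0, 0.002, 0],
    [-1, 0, 0, 0.002, 0],
    [-1, 0, 0, -0.03, 0],
    [-1, 0, 0, -0.08, 0],
    [-1, 0, 0, -0.12, 0],
    [-1, 0, 0, -0.12, 0]
  ]
}}

```text
t: 33.85
eef_pos: [522.7, 191.7, 133.9]
orientation: [-0.005, 0.866, 0.5, 0.004]
contact_force: [-0.4, -0.4, 0.4]
gripper_width: 85.6
```

```bash
python3 - <<'E'
from h import *
c=cap('wrist','w18');w=cloud(c);rings(w,57,(400,620),(90,300));rings(w,28,(400,620),(90,300))
m=(w[...,2]>25)&(w[...,2]<34)&(np.hypot(w[...,0]-519,w[...,1]-193)<36);q=w[m];A=np.c_[q[:,:2],np.ones(len(q))];print('slope',np.linalg.lstsq(A,q[:,2],rcond=None)[0][:2])
t=cloud(cap('scene','s18')); m=(t[...,2]>60)&(t[...,1]>300)&(t[...,1]<480)&(t[...,0]>360)&(t[...,0]<690); q=t[m]
print(np.nanpercentile(q,[1,50,99],axis=0).round(0)); 
for z in range(80,260,30):
    k=q[abs(q[:,2]-z)<8]; print(z,len(k),np.percentile(k[:,1],[2,50,98]).round(0),np.percentile(k[:,0],[2,98]).round(0))
go(400,0,200,60)
E
```

```text
ring n988 c=(519.9,193.3) r=16.0 z=56.7
ring n3489 c=(519.8,193.0) r=40.3 z=28.7
slope [0.00103617 0.0018423 ]
[[365. 331.  65.]
 [547. 378. 240.]
 [651. 409. 252.]]
80 489 [333. 373. 390.] [368. 652.]
110 517 [338. 377. 394.] [367. 652.]
140 582 [342. 381. 399.] [368. 651.]
170 633 [345. 385. 402.] [367. 651.]
200 710 [350. 389. 407.] [367. 650.]
230 535 [352. 393. 411.] [366. 650.]
shift [-225.4   -9.5  -72.3] yaw now 60.0 twist 0.0 q [ 0.2   0.34 -0.12  1.11  0.01  2.29]
```

>>> {"op": "jog_arm", "data": {
  "moves": [
    [1, 0, 0, -0.05, 0],
    [1, 0, 0, -0.1, 0],
    [1, 0, 0, -0.15, 0],
    [1, 0, 0, -0.19, 0],
    [1, 0, 0, -0.19, 0],
    [1, 0, 0, -0.19, 0],
    [1, 0, 0, -0.19, 0]
  ],
  "newtons": 60
}}

```text
t: 34.65
eef_pos: [520.9, 189.1, 317.4]
orientation: [-0.006, 0.866, 0.5, -0.0]
contact_force: [0.6, 0.6, -0.6]
gripper_width: 0.2
```

```bash
python3 - <<'E'
from h import *
print(manip.sense()['eef_pos'],manip.sense()['gripper_width']); go(500,450,320,75); go(500,450,180,75)
E
```

```text
[520.87820519 189.11107549 317.42015863] 0.16404559984724504
shift [ 215.5 -148.5    0.3] yaw now 60.0 twist -15.0 q [0.19 0.32 0.35 1.61 0.01 2.29]
shift [ 214.7 -147.   140.3] yaw now 60.0 twist -15.0 q [0.19 0.32 0.35 1.61 0.01 2.29]
```

>>> {"op": "jog_arm", "data": {
  "moves": [
    [1, 0.04, -0.028, 0, -4],
    [1, 0.08, -0.055, 0, -8],
    [1, 0.12, -0.083, 0, -12],
    [1, 0.16, -0.11, 0, -15],
    [1, 0.2, -0.138, 0, -15],
    [1, 0.215, -0.148, 0, -15],
    [1, 0.215, -0.148, 0, -15],
    [1, 0.215, -0.148, 0.03, -15],
    [1, 0.215, -0.148, 0.07, -15],
    [1, 0.215, -0.148, 0.11, -15],
    [1, 0.215, -0.148, 0.135, -15],
    [1, 0.215, -0.148, 0.135, -15]
  ]
}}

```text
t: 35.85
eef_pos: [497.4, 448.4, 181.2]
orientation: [-0.006, 0.793, 0.609, -0.003]
contact_force: [-0.5, 0.3, -0.3]
gripper_width: -0.2
```

```bash
python3 - <<'E'
from h import *
s=manip.sense();print(s['eef_pos'],s['contact_force'])
cap('scene','s19')
M=rot(s['orientation'])
# path of pushing (world), tray yaw 5.5deg, hinge mid ~ (506,320)
yw=np.radians(5.5); ty=np.array([-np.sin(yw),np.cos(yw)]); H=np.array([518,200])+120*ty; print(H)
for th in np.r_[np.arange(1.7,0,-.15),0,-.02]:
    for_s=205; off=13
    # tip corner contact: tip centre offset along normal
    y=-for_s*np.cos(th)+60*np.sin(th)+off*np.sin(th); z=16+for_s*np.sin(th)+60*np.cos(th)
    xy=H+y*ty; t=np.array([*xy,z-34]); print('%.2f'%th,t.round(0),(M.T@(t-s['eef_pos'])).round(0))
E
```

```text
[497.42149288 448.39889162 181.23351699] [-0.48769562  0.27615111 -0.25608374]
[506.4985097 319.4475438]
1.70 [497. 418. 178.] [-30.   8.   3.]
1.55 [500. 388. 188.] [-58.  18.  -7.]
1.40 [503. 356. 194.] [-87.  29. -14.]
1.25 [506. 324. 195.] [-118.   40.  -15.]
1.10 [509. 292. 192.] [-148.   52.  -12.]
0.95 [512. 260. 184.] [-178.   63.   -4.]
0.80 [515. 229. 171.] [-207.   74.    9.]
0.65 [518. 201. 154.] [-234.   84.   26.]
0.50 [520. 175. 133.] [-258.   94.   46.]
0.35 [523. 153. 109.] [-279.  102.   70.]
0.20 [524. 134.  82.] [-297.  109.   97.]
0.05 [526. 119.  52.] [-311.  114.  127.]
0.00 [526. 115.  42.] [-315.  116.  137.]
-0.02 [526. 114.  38.] [-316.  117.  141.]
```

View pics/s19.png

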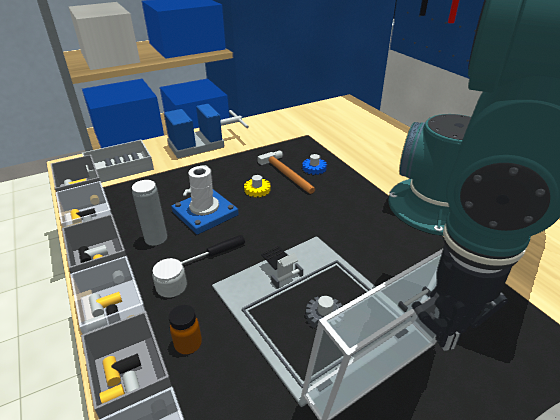

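The fingers stand behind the open roof near its free edge (450,340), and the stack on the spindle (200,190) looks fine. I'll push the hood along its arc.

>>> {"op": "jog_arm", "data": {
  "moves": [
    [1, -0.02, 0.006, 0.003, 0],
    [1, -0.035, 0.011, 0, 0],
    [1, -0.05, 0.016, -0.004, 0],
    [1, -0.065, 0.021, -0.009, 0],
    [1, -0.08, 0.026, -0.012, 0],
    [1, -0.095, 0.032, -0.014, 0],
    [1, -0.11, 0.037, -0.015, 0],
    [1, -0.125, 0.043, -0.015, 0],
    [1, -0.14, 0.049, -0.013, 0],
    [1, -0.155, 0.055, -0.011, 0],
    [1, -0.17, 0.06, -0.007, 0],
    [1, -0.178, 0.063, -0.004, 0]
  ]
}}

```text
t: 37.1
eef_pos: [513.1, 259.2, 185.8]
orientation: [-0.006, 0.794, 0.608, -0.002]
contact_force: [0.0, 2.1, 4.5]
gripper_width: 0.1
```

```bash
python3 - <<'E'
from h import *
s=manip.sense();print(s['contact_force'],s['eef_pos'])
w=cloud(cap('scene','s20')); 
m=(w[...,0]>360)&(w[...,0]<440)&(w[...,1]>150)&(w[...,1]<420)&(w[...,2]>20);q=w[m]; print(np.nanpercentile(q,[2,50,98],axis=0).round(0))
c=cap('wrist'); v=cloud(c); 
M=rot(s['orientation'])
yw=np.radians(5.5); ty=np.array([-np.sin(yw),np.cos(yw)]); H=np.array([518,200])+120*ty
for th in (.95,.8,.65,.5,.35,.2,.1,.05,0,-.02):
    y=-205*np.cos(th)+73*np.sin(th); z=16+205*np.sin(th)+60*np.cos(th)
    print(th,(M.T@(np.array([*(H+y*ty),z-34])-s['eef_pos'])).round(0))
E
```

```text
[0.04870139 2.09318002 4.48181758] [513.14440884 259.15309678 185.769964  ]
[[368. 223.  50.]
 [405. 287. 144.]
 [439. 346. 618.]]
0.95 [ 0. -1.  2.]
0.8 [-28.  10.  15.]
0.65 [-55.  20.  31.]
0.5 [-79.  29.  52.]
0.35 [-101.   38.   76.]
0.2 [-119.   45.  103.]
0.1 [-128.   48.  122.]
0.05 [-132.   50.  132.]
0 [-136.   52.  143.]
-0.02 [-137.   52.  147.]
```

View pics/s20.png

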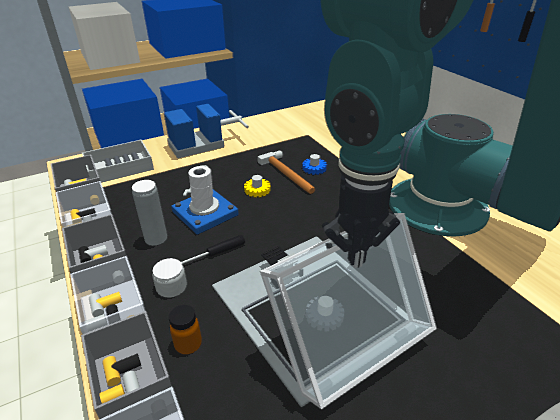

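The hood is about half shut with a contact force near 5 N, as expected. I'll carry on down the arc.

>>> {"op": "jog_arm", "data": {
  "moves": [
    [1, -0.014, 0.005, 0.007, 0],
    [1, -0.028, 0.01, 0.015, 0],
    [1, -0.042, 0.015, 0.023, 0],
    [1, -0.055, 0.02, 0.031, 0],
    [1, -0.067, 0.025, 0.042, 0],
    [1, -0.079, 0.029, 0.052, 0],
    [1, -0.09, 0.034, 0.064, 0],
    [1, -0.101, 0.038, 0.076, 0],
    [1, -0.11, 0.042, 0.09, 0],
    [1, -0.119, 0.045, 0.103, 0],
    [1, -0.124, 0.047, 0.113, 0],
    [1, -0.126, 0.048, 0.117, 0]
  ]
}}

```text
t: 38.4
eef_pos: [524.7, 125.9, 66.5]
orientation: [-0.007, 0.794, 0.608, -0.002]
contact_force: [-1.3, 2.2, 2.5]
gripper_width: 0.0
```

>>> {"op": "jog_arm", "data": {
  "moves": [
    [1, -0.002, 0.001, 0.006, 0],
    [1, -0.004, 0.001, 0.012, 0],
    [1, -0.006, 0.002, 0.017, 0],
    [1, -0.007, 0.003, 0.022, 0],
    [1, -0.007, 0.003, 0.022, 0]
  ]
}}

```text
t: 38.9
eef_pos: [525.6, 118.2, 44.1]
orientation: [-0.006, 0.794, 0.608, -0.003]
contact_force: [0.8, -3.4, 4.5]
gripper_width: 0.1
```

>>> {"op": "jog_arm", "data": {
  "moves": [
    [1, 0, 0, 0.002, 0],
    [1, 0, 0, 0.004, 0],
    [1, 0, 0, 0.004, 0]
  ]
}}

```text
t: 39.2
eef_pos: [525.8, 118.0, 40.3]
orientation: [-0.006, 0.794, 0.608, -0.003]
contact_force: [-0.8, -3.6, 6.5]
gripper_width: 0.1
```

>>> {"op": "jog_arm", "data": {
  "moves": [
    [1, 0, 0, 0.002, 0],
    [1, 0, 0, 0.004, 0],
    [1, 0, 0, 0.004, 0]
  ]
}}

```text
t: 39.5
eef_pos: [526.1, 117.2, 37.5]
orientation: [-0.005, 0.794, 0.608, -0.003]
contact_force: [-7.0, -8.7, 25.3]
gripper_width: 0.2
```

>>> {"op": "jog_arm", "data": {
  "moves": [
    [1, 0, 0, 0.001, 0],
    [1, 0, 0, 0.001, 0]
  ]
}}

```text
t: 39.7
eef_pos: [526.1, 117.2, 37.8]
orientation: [-0.004, 0.794, 0.608, -0.002]
contact_force: [-7.5, -2.9, 22.3]
gripper_width: -0.1
```

```bash
python3 - <<'E'
from h import *
c=cap('scene','s21'); w=cloud(c); cv2.imwrite('pics/s21c.png',cv2.resize(c['pixels'][190:390,200:440],None,fx=3,fy=3))
m=(w[...,0]>380)&(w[...,0]<650)&(w[...,1]>80)&(w[...,1]<310)&(w[...,2]>60)&(w[...,2]<90); q=w[m]; A=np.c_[q[:,:2],np.ones(len(q))]; print(len(q),np.linalg.lstsq(A,q[:,2],rcond=None)[0],q[:,2].mean())
print(manip.sense()['contact_force'])
E
```

```text
11078 [-3.71221258e-03  2.87046847e-02  6.81613856e+01] 72.16554502994302
[-7.70991695 -4.13078297 23.04660351]
```

View pics/s21c.png

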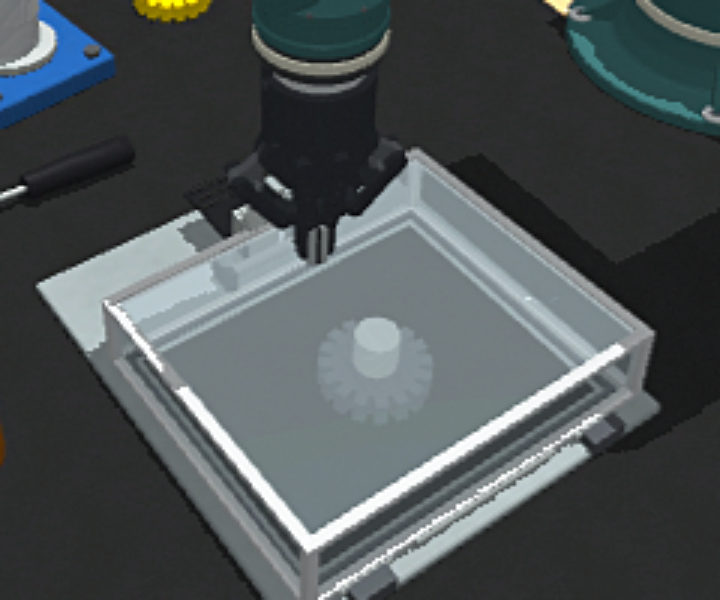

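>>> {"op": "jog_arm", "data": {
  "moves": [
    [1, 0, 0, -0.002, 0],
    [1, 0, 0, -0.004, 0],
    [1, 0, 0, -0.006, 0],
    [1, 0, 0, -0.006, 0]
  ]
}}

```text
t: 40.15
eef_pos: [526.3, 117.4, 44.0]
orientation: [-0.004, 0.794, 0.608, -0.002]
contact_force: [0.1, 2.1, 3.3]
gripper_width: -0.0
```

>>> {"op": "jog_arm", "data": {
  "moves": [
    [1, 0, 0, -0.002, 0],
    [1, 0, 0, -0.004, 0],
    [1, 0, 0, -0.004, 0]
  ]
}}

```text
t: 40.45
eef_pos: [526.3, 117.3, 48.1]
orientation: [-0.004, 0.794, 0.608, -0.002]
contact_force: [-0.1, -1.2, -0.6]
gripper_width: -0.0
```

>>> {"op": "jog_arm", "data": {
  "moves": [
    [1, 0, 0, -0.03, 0],
    [1, 0, 0, -0.08, 0],
    [1, 0, 0, -0.13, 0],
    [1, 0, 0, -0.18, 0],
    [1, -0.04, 0.02, -0.18, 0],
    [1, -0.08, 0.04, -0.18, 0],
    [1, -0.12, 0.06, -0.18, 0],
    [1, -0.16, 0.06, -0.18, 0],
    [1, -0.2, 0.06, -0.18, 0],
    [1, -0.22, 0.06, -0.18, 0],
    [1, -0.22, 0.06, -0.18, 0]
  ]
}}

```text
t: 41.55
eef_pos: [527.7, -113.7, 227.0]
orientation: [-0.004, 0.795, 0.607, -0.003]
contact_force: [0.5, 0.6, 0.3]
gripper_width: 0.1
```

```bash
python3 - <<'E'
from h import *
c=cap('scene','s22'); w=cloud(c)
m=(w[...,0]>380)&(w[...,0]<650)&(w[...,1]>80)&(w[...,1]<310)&(w[...,2]>60)&(w[...,2]<95); q=w[m]; A=np.c_[q[:,:2],np.ones(len(q))]; print('roof',len(q),np.linalg.lstsq(A,q[:,2],rcond=None)[0],q[:,2].mean())
rings(w,143,(560,660),(-340,-240))
t=cloud(cap('top','t22'));rings(t,143,(560,660),(-340,-240)); wr=cloud(cap('wrist')); 
for n,k in(('paddle',t),('paddleS',w)):
    m=(abs(k[...,0]-537)<18)&(abs(k[...,1]-12)<22)&(k[...,2]>15)&(k[...,2]<60); print(n,m.sum(),np.median(k[m][:,2]))
print(manip.sense()['eef_pos'],manip.sense()['contact_force'])
E
```

```text
roof 11557 [-3.33412037e-04 -4.21635332e-03  7.66844535e+01] 75.64437869727813
ring n199 c=(614.9,-288.3) r=31.6 z=142.1
ring n333 c=(611.8,-292.4) r=29.9 z=143.1
paddle 44 47.15487066426715
paddleS 161 47.06349755709573
[ 528.42348876 -110.93435391  227.14659398] [ 0.32746315  0.41297292 -0.27173999]
```

View pics/s22.png

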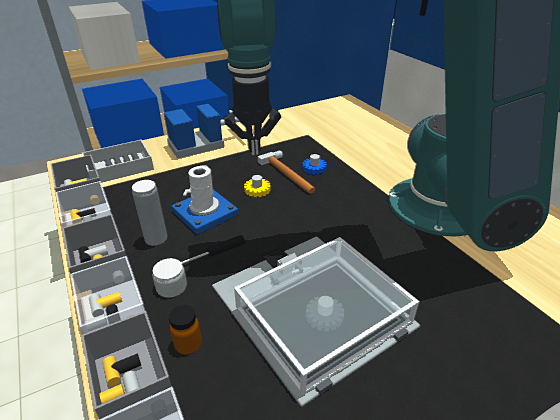

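```bash
python3 -c "
from station import manip
print(manip.sign_off())"
```

```text
the job is handed in; nothing more can be done
None
```

The job is done and handed in at about 42 s. I pressed the latch and let the hood spring open on its own. All three sleeves present went onto the spindle, the grey gear went flat into the tray, and I pushed the hood shut until it latched.

**Last checks before hand-in:**
- **Stack:** its top face is at 142–143 mm against 143 mm expected for three seated sleeves. Its axis is within 1 mm of the spindle in the top camera.
- **Gear:** it lay flat (slope 0.002) about 7 mm from my estimate of the tray's origin. The underside came out at about 9 mm, taken from its disc and hub tops. I measured this before shutting the hood; afterwards I only saw it through the roof.
- **Hood and latch:** the roof is level at 75.6 mm (slope 0.004) and the paddle is back at 47 mm, its rest height. The hood did not follow when I lifted off.
- **Robot and bystanders:** the robot was touching nothing. The bystanders looked unmoved in the pictures, but I did not measure them.

**Disagreements:**
- **Height reading:** the reported tool height was about 34 mm below the real fingertips. The first press therefore stopped short of the paddle, and I worked from camera and contact readings afterwards.
- **Cameras:** the wrist and top cameras differed by about 4–6 mm sideways, so I took grasps and placements from the wrist camera.

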